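Nest the washed bead cups in the airing tray and set its lid half shut

ROBOT

A 6-joint arm with a two-finger parallel gripper is mounted at the origin on the work surface. World frame = base frame: x ahead of the robot, y to its left, z up, the work surface at z = 0. Lengths are in m, angles in degrees, forces in N, time in s.
With the tool pointing down it reaches from about 0.425 to 0.95 m from the base axis. Payload 3.5 kg.
Tool frame: the origin (TCP) lies at the very end of the fingers, on their centre line; the grasp point (between the pads) lies 19 mm behind it (r.grip_depth is the distance from the TCP to the grasp point, in m); z points along the fingers, x is the direction in which the jaws open and shut, and the axes are right-handed (so a half turn about z gives the same grasp; the last joint's range is limited). The gripper opens to 85 mm and grips with 20 to 120 N. Pads are 22 mm wide; open, the fingers measure 114 mm over their backs; the gripper's body (76 mm by 85 mm) begins 54 mm behind the grasp point. The pads swing forward as they close: fully open they stand 13 mm farther back than shut.
Start: joints at [67.208, 16.404, 90.338, -0, 73.258, -8.594], TCP at [0.166, 0.654, 0.231] pointing down, gripper open.
Joint ranges: [-158.93, 158.93], [-51.34, 127.21], [12.03, 142.37], [-87.48, 267.48], [13.55, 161.25], [-162.69, 162.69]. Speed limits (degrees/s): [159.86, 159.86, 180, 180, 180, 180].

INTERFACE

Orientations are given as [roll, pitch, yaw] about the fixed x, y, z axes, in that order (R = Rz(yaw) Ry(pitch) Rx(roll)).
In Python, from bench import r, eyes, spotter gives the robot as it stands. The module is installed in compiled form; this text tells all that it offers.
- The arm moves only by the tool servo_tool, never from a script. Its argument "moves" is a list of rows, each a list of 7 numbers: the turn, a rotation vector about the tool's x, y, z in rad, then the shift along the tool's x, y, z in mm, then the gripper command: -1 is fully open, 1 is shut, values between are in proportion. In form: [[wx, wy, wz, x, y, z, jaw], ...]. A call has 1 to 12 rows; each row shifts and turns the commanded pose from where the row before left it, along the tool's axes as they then stand; what a row does not reach is not made up. A row lasts 1/10 s, in which the tool goes at most 50 mm and 8.59 degrees, less where a joint would pass 70% of its speed; a pose out of reach is approached as far as the arm can. A call is refused whole if a number of a shift passes 50 or a number of a turn 0.15, either way. A call with a gripper value outside its range is refused whole. The fingers move at their own pace and stop on an object; "newtons" is the grip in N (left out, the last holds). Time passes only in rows, so rows that do not move let the fingers close. It gives the time, the measured TCP pose, the force and the opening at its end, in the units of the state.
- r.read_state(): the state, without advancing time (a new reading comes with each control period).
- eyes.grab_frame(name): name is "side" or "top"; returns a dict with "pixels" (420x560x3 uint8, red, green, blue), "z_map" (420x560 float32, m along the optical axis (not along the pixel's ray), 0 where there is no reading), "mtx" (3x3 intrinsics, pixels), "xyz" and "orientation" of the camera in the world. Camera axes: x right, y down, z forward; pixel columns grow to the right and rows downward; lengths in m; the calibration is good to about 2 mm. A picture is of the moment at which its call begins.
- r.close_job(): hands the job in, once; it reports no verdict.
Trained networks look in the newest picture that a camera, given by its name, has taken for a name from the list of things; names that differ only in an ending like _2 or _b are one class to them, and where a whole thing is asked for, a point or a joint stands for the part that bears it (a point fixed in the world has none). Each returns a list of dicts, best first, with "confidence" (0 to 1); they miss things now and then, are a little off and sometimes report something else, mostly with a low value. They report only what shows in the picture. A call takes as long as a camera call. They do not tell look-alikes from the thing itself.
- spotter.boxes_of(camera, label): "rect" ([left, top, right, bottom] in pixels, round what is visible of it).
The state is a dict: "time_s": time; "joint_pos": joint angles; "qd": joint speeds; "effort": joint torques, N m; "position": TCP position; "eef_rot": TCP orientation; "contact_force": force on the tool from outside, world axes, zero at the start; "wrist_torque": the same for the moment, N m; "finger_gap": finger opening in m.
Only numpy, scipy, OpenCV 4.12 (cv2) and the standard library are available. Lean on these libraries where they do the work, as an engineer would, in place of code of your own. Each camera call takes 0.05 s, during which the arm holds its last target.

TASK

Put the washed bead cups away to air: fold the tray's lid fully upright, then nest every loose cup from the table, right way up and fully seated, into one straight stack in the cup that stands in the tray. Then fold the lid back down to 45 degrees, in line with the brass strips, and leave it standing there, half shut over the stack. Leave the pliers, tubes and other things on the table where they are.

Things in the scene. Friction and masses are not known exactly. Their poses are not given: they have to be found in the camera images.
- tray: Airing tray: fixed open wooden box, 200 (x) by 280 (y) by 60 mm high, walls and floor 5 mm. Origin: centre of its underside, on the table. Its x points from its front (robot side) to its hinge side, z up.
- lid (a joint): Angle (rad) of the tray's lid about its hinge: 0 = shut, flat on the rim; 0.785 = half shut at 45 degrees; 1.57 = upright; stop at 1.9. The hinge is stiff (0.40 N m of friction; the lid weighs 0.22 kg): it stays where it is left. On each end of the tray a thin brass strip (a mark only) rises from the hinge at 45 degrees.
- lid_hinge (a point): Middle of the lid's hinge line, over the tray's far rim: 100 mm in +x of the tray's origin, 60.5 mm above the table; it runs along the tray's y. The lid is a flat panel, wooden frame with a frosted pane, 200 mm from hinge to free edge, 280 mm wide, 8 mm thick, its underside through the hinge line. This frame turns with the lid.
- lid_handle (a point): Middle of the lid's handle: a steel bar 11 mm thick, 110 mm long, parallel to the hinge, held by a post at each end 35 mm clear of the lid's free edge, in the plane of the panel: in the lid's frame 235 mm from the hinge in -x and 4 mm in +z. It can be pinched from above at any lid angle and turns between the finger pads.
- base_cup: The bead cup that stands loose inside the tray, under the lid, and stays there; same make as the others. A cup nested in another rests with its band on the other's rim: it stands 14 mm higher than the other, with about 1.5 mm of side play. Origin: centre of its underside (on the tray floor, 5 mm above the table), z up through its mouth.
- cup1: White bead cup, upright on the table (3 to 5 of cup1..cup5 are present), same make as base_cup: 46 mm high, 80 to 140 g, the weight low in its thick foot; the lower 32 mm is a hollow tapered body (38 mm across at the foot, 54 mm above), the top 14 mm a straight band 64 mm across (3.5 mm wall, 57 mm mouth). Origin: centre of its underside, z up through its mouth.
- cup2: White bead cup, upright on the table (3 to 5 of cup1..cup5 are present), same make as base_cup: 46 mm high, 80 to 140 g, the weight low in its thick foot; the lower 32 mm is a hollow tapered body (38 mm across at the foot, 54 mm above), the top 14 mm a straight band 64 mm across (3.5 mm wall, 57 mm mouth). Origin: centre of its underside, z up through its mouth.
- cup3: White bead cup, upright on the table (3 to 5 of cup1..cup5 are present), same make as base_cup: 46 mm high, 80 to 140 g, the weight low in its thick foot; the lower 32 mm is a hollow tapered body (38 mm across at the foot, 54 mm above), the top 14 mm a straight band 64 mm across (3.5 mm wall, 57 mm mouth). Origin: centre of its underside, z up through its mouth.
- cup4: White bead cup, upright on the table (3 to 5 of cup1..cup5 are present), same make as base_cup: 46 mm high, 80 to 140 g, the weight low in its thick foot; the lower 32 mm is a hollow tapered body (38 mm across at the foot, 54 mm above), the top 14 mm a straight band 64 mm across (3.5 mm wall, 57 mm mouth). Origin: centre of its underside, z up through its mouth.
- cup5: White bead cup, upright on the table (3 to 5 of cup1..cup5 are present), same make as base_cup: 46 mm high, 80 to 140 g, the weight low in its thick foot; the lower 32 mm is a hollow tapered body (38 mm across at the foot, 54 mm above), the top 14 mm a straight band 64 mm across (3.5 mm wall, 57 mm mouth). Origin: centre of its underside, z up through its mouth.
- pliers_a: Needle-nose pliers with blue grips, about 170 mm long, 14 mm high, lying. Not part of the job: leave it where it is. Origin: at its middle, underside (x along its length).
- pliers_b: Needle-nose pliers like the other, lying. Not part of the job: leave it where it is. Origin: at its middle, underside (x along its length).
- tube_a: Clear bead tube with a white cap, 160 mm long, 24 mm thick, lying. Not part of the job: leave it where it is. Origin: at its middle, underside (x along its length).
- tube_b: Clear bead tube like the other, lying. Not part of the job: leave it where it is. Origin: at its middle, underside (x along its length).
- spool: Thread spool, 40 mm across, 48 mm high, standing. Not part of the job: leave it where it is. Origin: at its middle, underside (x along its length).
- jar: Glass jar with a metal cap, 60 mm across, 70 mm high, standing. Not part of the job: leave it where it is. Origin: at its middle, underside (x along its length).
- scissors: Scissors, about 150 mm long, lying flat. Not part of the job: leave it where it is. Origin: at its middle, underside (x along its length).
Things that resemble listed ones, but are neither listed nor needed, are in the scene too. Leave any brown or turquoise look-alike of the cup3 alone.

How it is judged (in metres and radians):
On the way, in this order (a step that is already met when the one before it is completed fails the run):
1. the lid is folded up to upright (at least 1.4 rad) (value of joint lid above 1.4 rad), for 0.2 s.
2. all cups are nested in the tray while the lid still stands up (above 1.2 rad) (horizontal distance between each of cup1, cup2, cup3, cup4, cup5 and base_cup below 0.012 m and angle between each of cup1, cup2, cup3, cup4, cup5's own z axis and vertical below 0.12 rad and z of cup1 in the frame of tray between 0.012 and 0.083 m and z of cup2 in the frame of tray between 0.012 and 0.083 m and z of cup3 in the frame of tray between 0.012 and 0.083 m and z of cup4 in the frame of tray between 0.012 and 0.083 m and z of cup5 in the frame of tray between 0.012 and 0.083 m and angle between base_cup's own z axis and vertical below 0.1 rad and z of base_cup in the frame of tray below 0.011 m and x of base_cup in the frame of tray between -0.075 and 0.075 m and y of base_cup in the frame of tray between -0.115 and 0.115 m and value of joint lid above 1.2 rad), for 0.2 s.
At the end, for the whole second after the job is handed in: The lid stands at 45 degrees (within 7.5 degrees); every cup present is nested over the base cup in the tray (axis within 12 mm of the base cup's, upright within 0.12 rad, foot between 12 and 83 mm above the tray's underside), the base cup still upright on the tray floor; everything at rest (horizontal distance between each of cup1, cup2, cup3, cup4, cup5 and base_cup below 0.012 m and angle between each of cup1, cup2, cup3, cup4, cup5's own z axis and vertical below 0.12 rad and z of cup1 in the frame of tray between 0.012 and 0.083 m and z of cup2 in the frame of tray between 0.012 and 0.083 m and z of cup3 in the frame of tray between 0.012 and 0.083 m and z of cup4 in the frame of tray between 0.012 and 0.083 m and z of cup5 in the frame of tray between 0.012 and 0.083 m and angle between base_cup's own z axis and vertical below 0.1 rad and z of base_cup in the frame of tray below 0.011 m and x of base_cup in the frame of tray between -0.075 and 0.075 m and y of base_cup in the frame of tray between -0.115 and 0.115 m and linear speed of each of cup1, cup2, cup3, cup4, cup5, base_cup below 0.02 m/s and value of joint lid between 0.655 and 0.915 rad and velocity of joint lid between -0.05 and 0.05 rad/s); the robot touches nothing.
It fails at once if one of the other things on the table is moved more than 50 mm (distance of any of pliers_a, pliers_b, tube_a, tube_b, spool, jar, scissors from where it was at the start of the episode above 0.05 m).
Of cup1, cup2, cup3, cup4, cup5 only 3 to 5 are there at a start; the rules pass over those that are not, and their reading is None.
At some moment in a run one of cup1, cup2, cup3, cup4, cup5 may be knocked a few centimetres aside while the robot is not near it.
Once in a run the grip may slacken for a moment while it holds something.
It also fails if it takes over 208 s, if anything falls off the work surface, if the arm or the gripper's body presses on something with over 40 N, if the wrist force passes 120 N, or if a joint passes its speed limit or range.

## Working session

There is one attempt and no reset: what is moved stays moved. The work goes in short steps, Python scripts to look and compute and a tool call to move; the robot and the scene stay as the last step left them, time stands still between calls to the robot, and variables do not carry over. Pictures are saved under pics/ and viewed, and the job is handed in when it is done.

Besides the shell and the picture viewer there is one more tool, called as a command line: name --pt "numbers of a row" for each row, then --argument value for the rest. servo_tool: Moves the arm, as the interface text tells. Its arguments: {"type":"object","properties":{"moves":{"type":"array"},"newtons":{"type":"number"}},"required":["moves"]}

```bash
mkdir -p pics; ls; cat > h.py <<'E'
import numpy as np, cv2
from scipy.spatial.transform import Rotation as R
from bench import r, eyes, spotter
def save(f,name,crop=None,scale=1):
    im=f["pixels"][:,:,::-1]
    if crop: im=im[crop[1]:crop[3],crop[0]:crop[2]]
    if scale!=1: im=cv2.resize(im,None,fx=scale,fy=scale,interpolation=cv2.INTER_CUBIC)
    cv2.imwrite("pics/"+name,im)
def rot(f):
    o=np.array(f["orientation"],float)
    if o.shape==(3,3): return o
    if o.size==4: return R.from_quat(o).as_matrix()
    return R.from_euler('xyz',o,degrees=True).as_matrix()
def cloud(f):
    K=f["mtx"];z=f["z_map"];v,u=np.mgrid[:z.shape[0],:z.shape[1]]
    P=np.stack([(u-K[0,2])/K[0,0]*z,(v-K[1,2])/K[1,1]*z,z],-1)
    W=P@rot(f).T+np.array(f["xyz"]); W[z==0]=np.nan
    return W
E
python3 - <<'E'
from h import *
print(r.read_state(), r.grip_depth)
for n in("side","top"):
    f=eyes.grab_frame(n); save(f,n+"0.png"); print(n,f["mtx"],f["xyz"],f["orientation"],(f["z_map"]>0).mean())
    for l in("cup1","base_cup","tray","lid","lid_handle","jar","spool"):
        print(l,[( [int(x) for x in d["rect"]],round(d["confidence"],2)) for d in spotter.boxes_of(n,l)])
E
```

```text
pics
{'time_s': 0.0, 'joint_pos': array([ 6.72063306e+01,  1.64556606e+01,  9.04221832e+01,  2.49345609e-04,
        7.32586887e+01, -8.59438464e+00]), 'qd': array([-0.00592742, -0.09798218,  0.01697892,  0.07574718, -0.1104112 ,
        0.07360578]), 'effort': array([ 3.65703963e-04, -4.05988669e+01, -2.92621368e+01, -1.27670423e-04,
        5.85756119e-03,  5.37606780e-06]), 'position': array([0.16528886, 0.65377608, 0.22992725]), 'eef_rot': array([-1.79979361e+02,  1.34963685e-01,  7.58006675e+01]), 'contact_force': array([ 0.47924965,  0.36806208, -0.1128245 ]), 'wrist_torque': array([0.02586994, 0.03946541, 0.03418523]), 'finger_gap': 0.08551286766354203} 0.0187
side [[464.91774918   0.         283.19824851]
 [  0.         464.91774918 211.4614766 ]
 [  0.           0.           1.        ]] [ 0.4367125  -1.05385486  0.7706291 ] [-123.06004015   -0.36727119   -4.02863167] 0.996203231292517
cup1 [([231, 173, 252, 196], 0.87), ([305, 286, 328, 316], 0.79), ([220, 282, 248, 314], 0.66), ([254, 334, 286, 364], 0.64), ([222, 243, 248, 269], 0.6), ([291, 171, 310, 183], 0.58), ([313, 
[... 230 characters left out ...]
28822366   0.         278.32444002]
 [  0.         442.28822366 210.22737469]
 [  0.           0.           1.        ]] [ 0.28012037 -0.01808103  1.31718459] [-1.68871239e+02  1.23024506e-01 -9.04066934e+01] 0.9960331632653061
cup1 [([176, 251, 199, 274], 0.97), ([306, 247, 330, 274], 0.91), ([406, 222, 431, 245], 0.88), ([355, 249, 374, 271], 0.73), ([173, 182, 195, 203], 0.61), ([426, 189, 448, 206], 0.61), ([360, 186, 382, 208], 0.55)]
base_cup []
tray [([208, 148, 320, 243], 0.75), ([227, 117, 258, 166], 0.69)]
lid [([214, 147, 316, 240], 0.68)]
lid_handle [([209, 150, 319, 240], 0.88)]
jar [([398, 154, 423, 180], 0.66)]
spool [([414, 292, 434, 302], 0.79), ([227, 117, 260, 163], 0.44)]
```

View pics/side0.png

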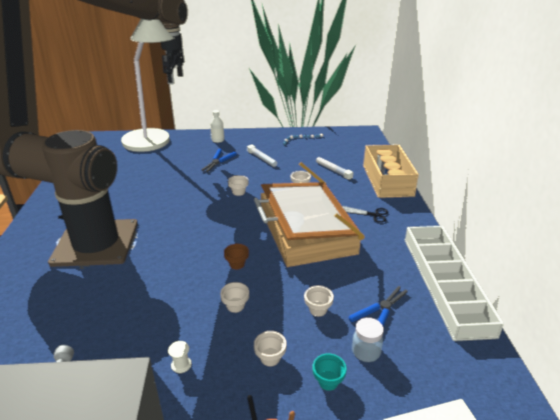

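View pics/top0.png

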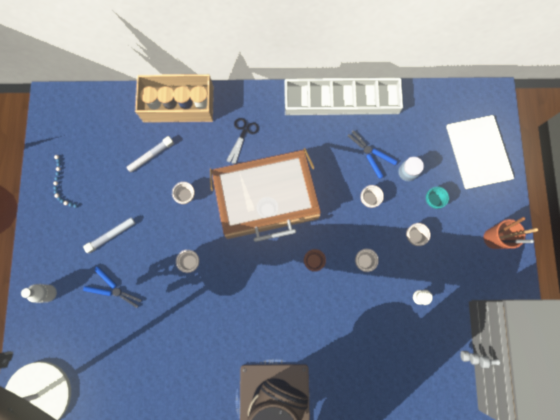

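```bash
cat >> h.py <<'E'
def rimfit(f,box,pad=3):
    # rim points of a cup: highest band within box
    W=cloud(f);l,t,rr,b=[int(x) for x in box]
    P=W[max(0,t-pad):b+pad,max(0,l-pad):rr+pad].reshape(-1,3);P=P[~np.isnan(P[:,0])]
    return P
E
python3 - <<'E'
from h import *
f=eyes.grab_frame("top"); g=eyes.grab_frame("side")
W=cloud(f); G=cloud(g)
for n,F,C in(("top",f,W),("side",g,G)):
    for d in spotter.boxes_of(n,"cup1"):
        l,t,rr,b=[int(x) for x in d["rect"]]
        P=C[t:b,l:rr].reshape(-1,3); px=F["pixels"][t:b,l:rr].reshape(-1,3)
        top=np.nanpercentile(P[:,2],97)
        m=P[:,2]>top-0.006
        (cx,cy),rad=cv2.minEnclosingCircle(P[m][:,:2].astype(np.float32))
        print(n,(l,t,rr,b),"ctr",np.round([cx,cy],3),"r",round(rad,4),"top",round(top,3),"n",m.sum(),np.median(px[m],0))
save(f,"topc.png",(160,110,460,320),2.6); save(g,"sidec.png",(160,150,400,400),2.4)
E
```

```text
top (427, 186, 448, 205) ctr [ 0.566 -0.486] r 0.0329 top 0.047 n 63 [ 77. 175. 172.]
top (405, 224, 431, 246) ctr [ 0.456 -0.422] r 0.032 top 0.048 n 83 [226. 219. 208.]
top (174, 246, 198, 272) ctr [0.384 0.246] r 0.0322 top 0.048 n 82 [150. 145. 139.]
top (359, 185, 382, 207) ctr [ 0.571 -0.294] r 0.0323 top 0.048 n 70 [234.5 228.  220.5]
top (357, 248, 376, 273) ctr [ 0.383 -0.269] r 0.0322 top 0.047 n 70 [149.  143.5 137. ]
top (304, 249, 325, 270) ctr [ 0.385 -0.12 ] r 0.0319 top 0.048 n 62 [82. 64. 65.]
top (172, 181, 195, 205) ctr [0.585 0.265] r 0.0323 top 0.048 n 82 [216.  209.  202.5]
side (311, 353, 349, 392) ctr [ 0.569 -0.486] r 0.033 top 0.048 n 247 [ 27. 153. 149.]
side (305, 286, 334, 314) ctr [ 0.577 -0.293] r 0.0345 top 0.048 n 169 [204. 197. 182.]
side (292, 169, 310, 184) ctr [0.598 0.167] r 0.009 top 0.117 n 12 [136. 111.  71.]
side (255, 333, 286, 365) ctr [ 0.46  -0.423] r 0.0329 top 0.048 n 208 [182.5 174.5 158. ]
side (222, 242, 249, 269) ctr [ 0.387 -0.12 ] r 0.0348 top 0.048 n 143 [79. 52. 30.]
side (219, 281, 248, 313) ctr [ 0.387 -0.27 ] r 0.0339 top 0.048 n 157 [160. 154. 140.]
side (230, 173, 250, 195) ctr [0.393 0.246] r 0.0353 top 0.047 n 81 [166. 160. 149.]
```

View pics/topc.png

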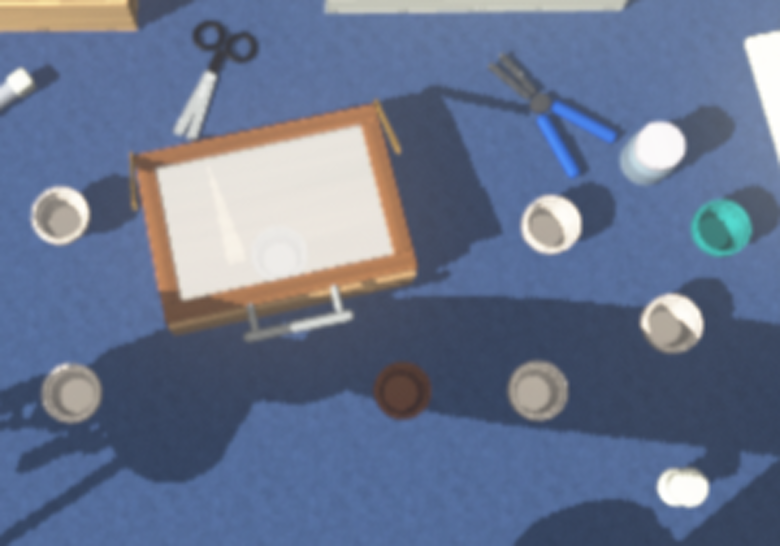

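View pics/sidec.png

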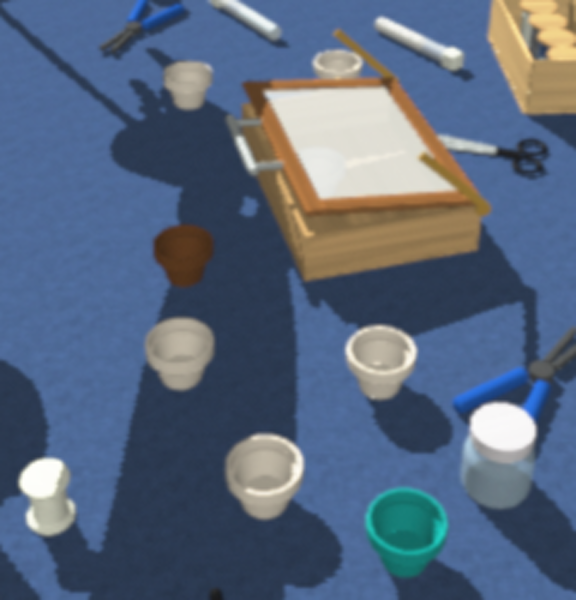

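```bash
python3 - <<'E'
from h import *
for n in("top","side"):
    f=eyes.grab_frame(n); W=cloud(f)
    d=spotter.boxes_of(n,"tray")[0]["rect"]; l,t,rr,b=[int(x) for x in d]
    P=W[t-8:b+12,l-8:rr+8].reshape(-1,3); C=f["pixels"][t-8:b+12,l-8:rr+8].reshape(-1,3)
    m=(P[:,2]>0.035)
    print(n,np.round(np.nanpercentile(P[m],[1,50,99],axis=0),3))
    h,e=np.histogram(P[m][:,2],bins=np.arange(0.03,0.14,0.006)); print(h,np.round(e,3))
    np.save(n+"_P.npy",P[m])
    # plane fit for lid
    Q=P[(P[:,2]>0.055)]
    A=np.c_[Q[:,:2],np.ones(len(Q))];w=np.ones(len(Q),bool)
    for _ in range(8):
        c=np.linalg.lstsq(A[w],Q[w][:,2],rcond=None)[0]; res=Q[:,2]-A@c; w=abs(res)<0.004
    print("plane",c,w.sum(),len(Q), "tilt",np.degrees(np.arctan(np.hypot(*c[:2]))), "downhill yaw",np.degrees(np.arctan2(c[1],c[0])))
    L=Q[w]; print(cv2.minAreaRect(L[:,:2].astype(np.float32)))
E
```

```text
top [[ 0.44  -0.125  0.045]
 [ 0.57   0.018  0.078]
 [ 0.693  0.167  0.1  ]]
[   8   45   49   41  103  217 1351 1612 1511 1266  664  126   10    4
    6    6    3    8] [0.03  0.036 0.042 0.048 0.054 0.06  0.066 0.072 0.078 0.084 0.09  0.096
 0.102 0.108 0.114 0.12  0.126 0.132 0.138]
plane [-0.12212761 -0.02560305  0.15006526] 5718 6891 tilt 7.112745166337258 downhill yaw -168.15988023679387
((0.5645757913589478, 0.017871350049972534), (0.24514207243919373, 0.2848012447357178), 12.14715576171875)
side [[ 0.448 -0.133  0.036]
 [ 0.582 -0.015  0.078]
 [ 0.71   0.293  0.128]]
[  49  253  263  205  214  222  516 1006  981  875  555  109   21   18
   24   16   23   20] [0.03  0.036 0.042 0.048 0.054 0.06  0.066 0.072 0.078 0.084 0.09  0.096
 0.102 0.108 0.114 0.12  0.126 0.132 0.138]
plane [-0.12049611 -0.02533827  0.15113034] 3834 4591 tilt 7.0195760408836465 downhill yaw -168.12469610511448
((0.5680528879165649, 0.016625121235847473), (0.24426966905593872, 0.2906500995159149), 12.156420707702637)
```

```bash
python3 - <<'E'
from h import *
yaw=np.radians(12.1); c,s=np.cos(yaw),np.sin(yaw)
o=np.array([0.566,0.0172])
for n in("top","side"):
    P=np.load(n+"_P.npy"); q=(P[:,:2]-o)@np.array([[c,-s],[s,c]])
    z=P[:,2]; print(n)
    pl=0.0785 - 0.1245*q[:,0]
    on=abs(z-np.median(z+0.1245*q[:,0])+0.1245*q[:,0])<0.004
    print("onplane med", np.median(z+0.1245*q[:,0]))
    m=on&(abs(q[:,1])<0.13)
    h,e=np.histogram(q[m,0],bins=np.arange(-0.14,0.14,0.004)); print("x",[(round(a,3),b) for a,b in zip(e,h) if b])
    m=on&(abs(q[:,0])<0.07)
    h,e=np.histogram(q[m,1],bins=np.arange(-0.16,0.16,0.004)); print("y",[(round(a,3),b) for a,b in zip(e,h) if b])
    m=(q[:,0]<-0.088)&(z>0.07)&(abs(q[:,1])<.13)
    for xb in np.arange(-0.13,-0.08,0.004):
        k=m&(q[:,0]>=xb)&(q[:,0]<xb+.004)
        if k.sum(): print(round(xb,3),k.sum(),np.round([q[k,1].min(),q[k,1].max(),q[k,1].mean(),np.median(z[k])],3))
    k=(z>0.055)&(q[:,0]<-0.11)
    print(cv2.minAreaRect(P[k][:,:2].astype(np.float32)))
    for ya,yb in((-.2,-.142),(.142,.2)):
        k=(z>0.055)&(q[:,1]>ya)&(q[:,1]<yb)&(q[:,0]>-.1)
        print("strip",k.sum(),np.round(q[k][:6],3),np.round(z[k][:6],3))
E
```

```text
top
onplane med 0.08038486988087824
x [(np.float64(-0.124), np.int64(46)), (np.float64(-0.12), np.int64(38)), (np.float64(-0.116), np.int64(32)), (np.float64(-0.112), np.int64(6)), (np.float64(-0.108), np.int64(8)), (np.float64(-0.104), np.int64(6)), (np.float64(-0.1), np.int64(7)), (np.float64(-0.096), np.int64(7)), (np.float64(-0.092), np.int64(5)), (np.float64(-0.088), np.int64(44)), (np.float64(-0.084), np.int64(113)), (np.float64(-0.08), np.int64(103)), (np.float64(-0.076), np.int64(113)), (np.float64(-0.072), np.int64(99)), (np.float64(-0.068), np.int64(106)), (np.float64(-0.064), np.int64(117)), (np.float64(-0.06), np.int64(103)), (np.float64(-0.056), np.int64(121)), (np.float64(-0.052), np.int64(96)), (np.float64(-0.048), np.int64(111)), (np.float64(-0.044), np.int64(110)), (np.float64(-0.04), np.int64(109)), (np.float64(-0.036), np.int64(111)), (np.float64(-0.032), np.int64(108)), (np.float64(-0.028), np.int64(101)), (np.float64(-0.024), np.int64(107)), (np.float64(-0.02), np.int64(103)), (np.float64(-0.016), np.int64(104)), (np.float64(-0.012), np.int64(108)), (np.float64(-
[... 9195 characters left out ...]
0.062  0.054 -0.008  0.099]
-0.114 35 [-0.059  0.056 -0.006  0.099]
-0.11 9 [-0.048  0.043 -0.003  0.097]
-0.106 10 [-0.049  0.046  0.008  0.094]
-0.102 8 [-0.049  0.046 -0.012  0.093]
-0.098 8 [-0.05   0.05  -0.     0.094]
-0.094 8 [-0.051  0.05  -0.013  0.093]
-0.09 2 [-0.051 -0.047 -0.049  0.094]
((0.45378628373146057, -0.008603472262620926), (0.009984257631003857, 0.11967773735523224), 12.006353378295898)
strip 89 [[ 0.042 -0.143]
 [ 0.043 -0.146]
 [ 0.042 -0.143]
 [ 0.045 -0.142]
 [ 0.047 -0.143]
 [ 0.042 -0.143]] [0.145 0.146 0.142 0.141 0.141 0.139]
strip 65 [[0.044 0.144]
 [0.048 0.146]
 [0.038 0.143]
 [0.041 0.143]
 [0.046 0.146]
 [0.048 0.144]] [0.146 0.141 0.14  0.14  0.138 0.138]
```

Five white cups (top-view pixels): (418,235), (186,259), (371,196), (366,260) and (183,193). All have their rim at 48 mm and a radius of 32 mm. The brown look-alike is at (314,260) and the turquoise one at (437,195); both are excluded by colour. The lid stands at about 7°, the tray yaw is 12.1°, and the handle is near (0.452, -0.007, 0.094). I'll turn the tool to the tray's yaw first.

servo_tool --pt "0 0 0.139 0 0 0 0.3" --pt "0 0 0.139 0 0 0 0.3" --pt "0 0 0.139 0 0 0 0.3" --pt "0 0 0.139 0 0 0 0.3" --pt "0 0 0.139 0 0 0 0.3" --pt "0 0 0.139 0 0 0 0.3" --pt "0 0 0.139 0 0 0 0.3" --pt "0 0 0.139 0 0 0 0.3" --pt "0 0 0 0 0 0 0.3" --newtons 40

```text
time_s: 2.1
position: [0.1655, 0.6544, 0.2313]
eef_rot: [-180.0, -0.0, 12.1]
contact_force: [0.8, -1.5, -1.0]
finger_gap: 0.0299
```

```bash
cat >> h.py <<'E'
def to(x,y,z,yaw=None):
    s=r.read_state(); Rm=R.from_euler('xyz',s["eef_rot"],degrees=True).as_matrix()
    d=Rm.T@(np.array([x,y,z])-s["position"])*1000
    print("t %.1f"%s["time_s"],"pos",np.round(s["position"],4),"rot",np.round(s["eef_rot"],1),"gap",round(s["finger_gap"],4),"F",np.round(s["contact_force"],1),"shift mm",np.round(d,1))
    return d
E
python3 -c "
from h import *
to(0.40,0.40,0.23);to(0.4517,-0.0075,0.20)"
```

```text
t 2.1 pos [0.1655 0.6544 0.2313] rot [-180.    -0.    12.1] gap 0.0299 F [ 0.8 -1.5 -1. ] shift mm [175.9 297.9   1.3]
t 2.1 pos [0.1655 0.6544 0.2313] rot [-180.    -0.    12.1] gap 0.0299 F [ 0.8 -1.5 -1. ] shift mm [141.1 707.2  31.3]
```

servo_tool --pt "0 0 0 22 37 0 0.3" --pt "0 0 0 22 37 0 0.3" --pt "0 0 0 22 37 0 0.3" --pt "0 0 0 22 37 0 0.3" --pt "0 0 0 22 37 0 0.3" --pt "0 0 0 22 37 0 0.3" --pt "0 0 0 22 37 0 0.3" --pt "0 0 0 22 37 0 0.3"

```text
time_s: 2.9
position: [0.4006, 0.4004, 0.2316]
eef_rot: [-180.0, -0.0, 12.3]
contact_force: [0.7, 0.6, -0.0]
finger_gap: 0.0299
```

servo_tool --pt "0 0 0 -3 34 3 0.3" --pt "0 0 0 -3 34 3 0.3" --pt "0 0 0 -3 34 3 0.3" --pt "0 0 0 -3 34 3 0.3" --pt "0 0 0 -3 34 3 0.3" --pt "0 0 0 -3 34 3 0.3" --pt "0 0 0 -3 34 3 0.3" --pt "0 0 0 -3 34 3 0.3" --pt "0 0 0 -3 34 3 0.3" --pt "0 0 0 -3 34 3 0.3" --pt "0 0 0 -3 34 0 0.3" --pt "0 0 0 -3 34 0 0.3"

```text
time_s: 4.1
position: [0.4498, -0.0061, 0.2016]
eef_rot: [180.0, -0.0, 12.3]
contact_force: [0.9, -0.2, -0.0]
finger_gap: 0.0295
```

```bash
python3 -c "
from h import *
to(0.4517,-0.0075,0.12)"
```

```text
t 4.1 pos [ 0.4498 -0.0061  0.2016] rot [180.   -0.   12.3] gap 0.0295 F [ 0.9 -0.2 -0. ] shift mm [ 1.5  1.8 81.6]
```

servo_tool --pt "0 0 0 1.5 2 30 0.3" --pt "0 0 0 0 0 30 0.3" --pt "0 0 0 0 0 25 0.3" --pt "0 0 0 0 0 15 0.3" --pt "0 0 0 0 0 15 0.3" --pt "0 0 0 0 0 11 0.3" --pt "0 0 0 0 0 0 0.3" --pt "0 0 0 0 0 0 0.3"

```text
time_s: 4.9
position: [0.4521, -0.0064, 0.0757]
eef_rot: [180.0, -0.0, 12.2]
contact_force: [0.5, 0.0, -0.6]
finger_gap: 0.0295
```

```bash
python3 -c "
from h import *
to(0.4517,-0.0075,0.075)
for n,c in(('side',(220,140,380,280)),('top',(190,130,340,260))): save(eyes.grab_frame(n),n+'1.png',c,4)"
```

```text
t 4.9 pos [ 0.4521 -0.0064  0.0757] rot [180.   -0.   12.2] gap 0.0295 F [ 0.5  0.  -0.6] shift mm [-0.6  1.   0.7]
```

View pics/side1.png

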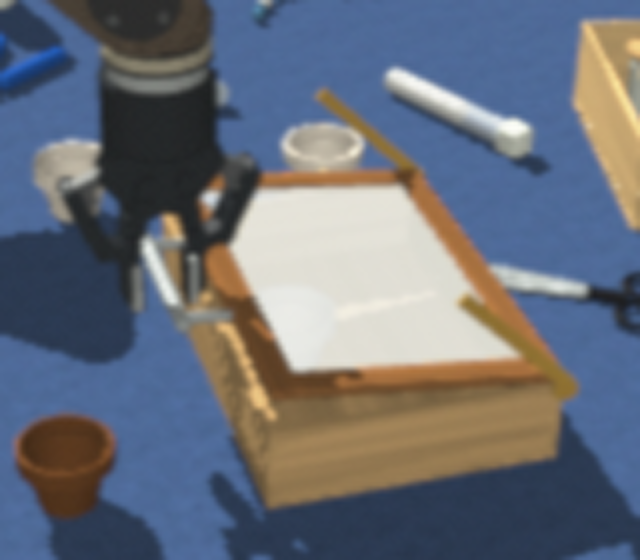

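The fingers straddle the handle bar (side crop, about (165,270)), with no contact. Closing on it.

servo_tool --pt "0 0 0 0 0 0 1" --pt "0 0 0 0 0 0 1" --pt "0 0 0 0 0 0 1" --pt "0 0 0 0 0 0 1" --pt "0 0 0 0 0 0 1" --pt "0 0 0 0 0 0 1" --newtons 60

```text
time_s: 5.6
position: [0.4526, -0.0064, 0.0758]
eef_rot: [180.0, -0.1, 12.1]
contact_force: [3.5, 0.5, 0.5]
finger_gap: 0.0087
```

```bash
python3 -c "
from h import *
d=to(0.4517,-0.0075,0.075)
th=np.radians([7.1,15,25,35,45,55,65,75,85,89])
X=-0.235*np.cos(th)+.004*np.sin(th);Z=0.235*np.sin(th)+.004*np.cos(th)
print(np.round(np.c_[np.diff(X),-np.diff(Z)]*1000,1).tolist())"
```

```text
t 5.6 pos [ 0.4526 -0.0064  0.0758] rot [ 1.80e+02 -1.00e-01  1.21e+01] gap 0.0087 F [3.5 0.5 0.5] shift mm [-1.1  0.9  0.8]
[[6.7, -31.7], [14.7, -38.3], [21.1, -35.1], [26.9, -30.9], [31.8, -25.8], [35.8, -19.9], [38.7, -13.4], [40.5, -6.4], [16.4, -0.6]]
```

servo_tool --pt "0 0 0 3 -16 0 1" --pt "0 0 0 0 0 0 1"

```text
time_s: 5.8
position: [0.4517, -0.0011, 0.0766]
eef_rot: [178.4, 0.5, 12.8]
contact_force: [-4.7, -44.0, 2.0]
finger_gap: 0.009
```

I put the lift in the y column by mistake. Undoing it now.

servo_tool --pt "0 0 0 -3 8 0 1" --pt "0 0 0 0 8 0 1" --pt "0 0 0 0 0 0 1" --pt "0 0 0 0 0 0 1"

```text
time_s: 6.2
position: [0.4514, -0.0018, 0.0746]
eef_rot: [-179.4, -0.1, 11.8]
contact_force: [4.8, 19.0, -0.7]
finger_gap: 0.0087
```

```bash
python3 -c "
from h import *
d=to(0.4517,-0.0075,0.075)"
```

```text
t 6.2 pos [ 0.4514 -0.0018  0.0746] rot [-1.794e+02 -1.000e-01  1.180e+01] gap 0.0087 F [ 4.8 19.  -0.7] shift mm [-0.8  5.7 -0.4]
```

servo_tool --pt "0 0 0 0 -4 0 1" --pt "0 0 0 1.5 0 -8 1" --pt "0 0 0 2 0 -8 1" --pt "0 0 0 0 0 0 1"

```text
time_s: 6.6
position: [0.454, -0.001, 0.0913]
eef_rot: [-179.9, 0.1, 12.1]
contact_force: [1.7, 2.8, -0.3]
finger_gap: 0.0087
```

servo_tool --pt "0 0 0 3.2 0 -15.7 1" --pt "0 0 0 7 0 -19.3 1" --pt "0 0 0 7.7 0 -19 1" --pt "0 0 0 10.1 0 -17.8 1" --pt "0 0 0 11 0 -17.3 1" --pt "0 0 0 13 0 -16 1" --pt "0 0 0 13.9 0 -14.9 1" --pt "0 0 0 0 0 0 1"

```text
time_s: 7.4
position: [0.5163, 0.0122, 0.2128]
eef_rot: [-179.9, 0.6, 12.1]
contact_force: [-10.8, 0.3, 10.0]
finger_gap: 0.0085
```

```bash
python3 -c "
from h import *
d=to(0.6792-0.166*.978+.003*.978,-0.0,0.2295-.0187)"
```

```text
t 7.4 pos [0.5163 0.0122 0.2128] rot [-179.9    0.6   12.1] gap 0.0085 F [-10.8   0.3  10. ] shift mm [ 0.9 12.7  2. ]
```

servo_tool --pt "0 0 0 14.5 0 -14.5 1" --pt "0 0 0 15.9 0 -12.9 1" --pt "0 0 0 17.4 0 -10.6 1" --pt "0 0 0 18.2 0 -9.5 1" --pt "0 0 0 19.1 0 -7.3 1" --pt "0 0 0 19.6 0 -6.1 1" --pt "0 0 0 0 0 0 1"

```text
time_s: 8.1
position: [0.6224, 0.0348, 0.2754]
eef_rot: [-180.0, -0.1, 12.1]
contact_force: [-1.4, 2.7, 9.4]
finger_gap: 0.0087
```

servo_tool --pt "0 0 0 20.2 0 -4.4 1" --pt "0 0 0 20.3 0 -3 1" --pt "0 0 0 10 0 -0.6 1" --pt "0 0 0 8 0 0 1" --pt "0 0 0 0 0 0 1" --pt "0 0 0 0 0 0 1"

```text
time_s: 8.7
position: [0.6787, 0.0468, 0.2815]
eef_rot: [-180.0, -0.1, 12.1]
contact_force: [0.4, 3.2, 4.7]
finger_gap: 0.0086
```

```bash
python3 -c "
from h import *
to(0.683,0.04,0.277)
save(eyes.grab_frame('side'),'side2.png',(190,80,410,280),3.5)"
```

```text
t 8.7 pos [0.6787 0.0468 0.2815] rot [-1.80e+02 -1.00e-01  1.21e+01] gap 0.0086 F [0.4 3.2 4.7] shift mm [2.7 7.6 4.5]
```

View pics/side2.png

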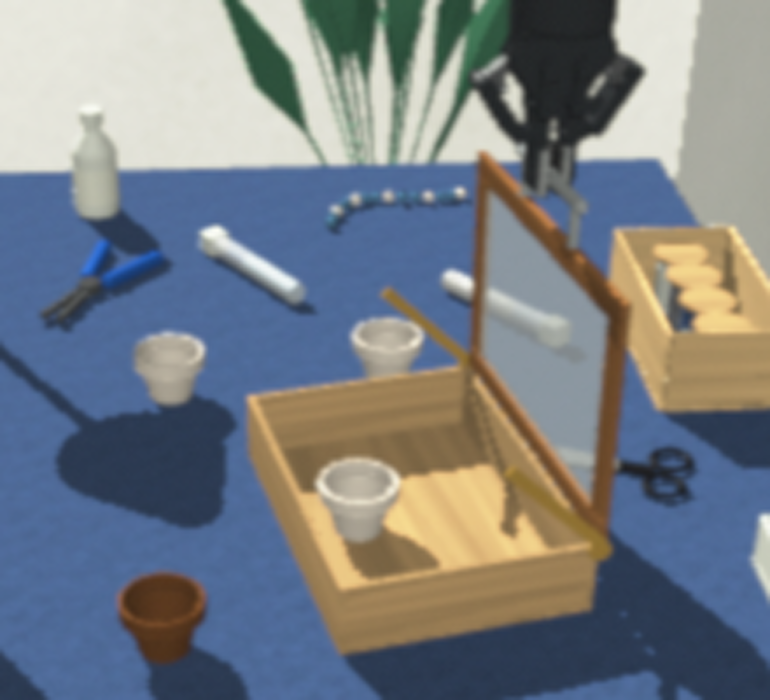

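The lid is upright and the base cup shows in the front part of the tray (side crop (358,495)). Releasing the handle and lifting clear.

servo_tool --pt "0 0 0 0 0 0 0.3" --pt "0 0 0 0 0 0 0.3" --pt "0 0 0 0 0 0 0.3" --pt "0 0 0 0 0 0 0.3" --pt "0 0 0 0 0 -20 0.3" --pt "0 0 0 0 0 -25 0.3" --pt "0 0 0 0 0 -20 -1" --pt "0 0 0 -30 0 0 -1" --pt "0 0 0 -50 0 0 -1" --pt "0 0 0 -50 10 0 -1" --pt "0 0 0 -50 30 0 -1" --pt "0 0 0 0 40 0 -1" --newtons 40

```text
time_s: 9.95
position: [0.5212, -0.0626, 0.3442]
eef_rot: [-179.9, 0.2, 12.2]
contact_force: [0.5, -0.3, -0.9]
finger_gap: 0.0852
```

```bash
cat >> h.py <<'E'
def cups(n,zmin=0.03,dz=0.006):
    f=eyes.grab_frame(n); C=cloud(f); out=[]
    for d in spotter.boxes_of(n,"cup1"):
        l,t,rr,b=[int(x) for x in d["rect"]]; l-=2;t-=2;rr+=2;b+=2
        P=C[t:b,l:rr].reshape(-1,3); px=f["pixels"][t:b,l:rr].reshape(-1,3)
        P,px=P[P[:,2]>zmin],px[P[:,2]>zmin]
        if len(P)<20: continue
        top=np.percentile(P[:,2],96); m=abs(P[:,2]-top)<dz
        pts=P[m][:,:2]
        (cx,cy),rad=cv2.minEnclosingCircle(pts.astype(np.float32))
        # robust known-radius fit of outer boundary: circle fit to ring (mid radius ~30)
        from scipy.optimize import least_squares
        s=least_squares(lambda p:np.clip(np.hypot(pts[:,0]-p[0],pts[:,1]-p[1])-0.0302,-.004,.004),[cx,cy]).x
        print(n,(l,t,rr,b),"c%.2f"%d["confidence"],"ctr",np.round([cx,cy],4),"r",round(rad,4),"fit",np.round(s,4),"top",round(top,3),"rgb",np.median(px,0).astype(int))
    return f
E
python3 -c "
from h import *
to(0.683,0.04,0.277)
save(cups('side'),'side3.png');save(cups('top'),'top3.png')"
```

```text
t 9.9 pos [ 0.5212 -0.0626  0.3442] rot [-179.9    0.2   12.2] gap 0.0852 F [ 0.5 -0.3 -0.9] shift mm [180.  -66.   66.9]
side (218, 279, 251, 314) c0.84 ctr [ 0.3865 -0.269 ] r 0.033 fit [ 0.3869 -0.2695] top 0.048 rgb [180 172 156]
side (216, 244, 249, 271) c0.81 ctr [ 0.386  -0.1197] r 0.0348 fit [ 0.3881 -0.1201] top 0.048 rgb [86 55 32]
side (303, 285, 335, 319) c0.79 ctr [ 0.574  -0.2929] r 0.0339 fit [ 0.5745 -0.2941] top 0.049 rgb [181 173 157]
side (313, 352, 349, 393) c0.78 ctr [ 0.57   -0.4871] r 0.0331 fit [ 0.5688 -0.4867] top 0.048 rgb [ 23 123 117]
side (289, 167, 312, 190) c0.77 ctr [0.5997 0.1707] r 0.0111 fit [0.5997 0.1707] top 0.121 rgb [174 164 149]
side (254, 329, 288, 363) c0.63 ctr [ 0.4589 -0.4221] r 0.0333 fit [ 0.4595 -0.4229] top 0.048 rgb [181 173 157]
side (225, 171, 250, 198) c0.60 ctr [0.3886 0.2426] r 0.037 fit [0.3889 0.2446] top 0.049 rgb [175 168 153]
top (358, 183, 384, 212) c0.78 ctr [ 0.5708 -0.293 ] r 0.032 fit [ 0.5709 -0.2934] top 0.049 rgb [240 234 225]
top (423, 186, 450, 207) c0.78 ctr [ 0.565  -0.4864] r 0.0325 fit [ 0.5656 -0.4861] top 0.049 rgb [ 76 180 174]
top (299, 246, 329, 270) c0.74 ctr [ 0.3385 -0.0496] r 0.0175 fit [ 0.3385 -0.0496] top 0.655 rgb [90 69 60]
top (173, 249, 201, 274) c0.70 ctr [0.3841 0.2453] r 0.0321 fit [0.3843 0.2451] top 0.049 rgb [166 160 155]
top (172, 181, 196, 206) c0.68 ctr [0.5856 0.2649] r 0.0319 fit [0.5854 0.2644] top 0.049 rgb [202 197 192]
top (355, 246, 377, 273) c0.64 ctr [ 0.3833 -0.2696] r 0.032 fit [ 0.3831 -0.2692] top 0.049 rgb [237 232 222]
top (405, 219, 432, 249) c0.59 ctr [ 0.4556 -0.4224] r 0.0328 fit [ 0.4564 -0.4222] top 0.049 rgb [242 236 226]
```

View pics/top3.png

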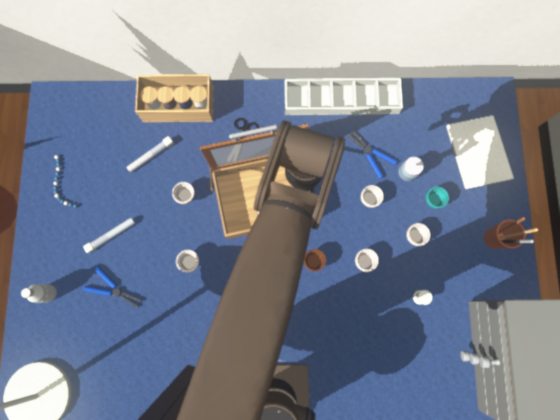

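```bash
python3 -c "
from h import *
to(0.385,-0.2693,0.13)"
```

```text
t 10.2 pos [ 0.5259 -0.0642  0.3452] rot [-180.    0.   12.] gap 0.0851 F [-0.  -0.2  0.2] shift mm [-180.4  171.5  215.2]
```

servo_tool --pt "0 0 0 -20 19 15 -1" --pt "0 0 0 -20 19 15 -1" --pt "0 0 0 -20 19 15 -1" --pt "0 0 0 -20 19 15 -1" --pt "0 0 0 -20 19 15 -1" --pt "0 0 0 -20 19 15 -1" --pt "0 0 0 -20 19 15 -1" --pt "0 0 0 -20 19 15 -1" --pt "0 0 0 -20 19 15 -1" --pt "0 0 0 0 0 40 -1" --pt "0 0 0 0 0 40 -1" --pt "0 0 0 0 0 0 -1"

```text
time_s: 11.35
position: [0.3834, -0.2648, 0.1246]
eef_rot: [-179.4, 0.4, 12.1]
contact_force: [-0.4, 0.5, -0.0]
finger_gap: 0.0853
```

```bash
python3 -c "
from h import *
to(0.385,-0.2693,0.02)
f=cups('side');save(f,'side4.png',(190,80,410,360),2.8);f=cups('top');save(f,'top4.png',(160,80,460,320),2.6)"
```

```text
t 11.3 pos [ 0.3834 -0.2648  0.1246] rot [-179.4    0.4   12.1] gap 0.0853 F [-0.4  0.5 -0. ] shift mm [  1.3   5.9 104.6]
side (311, 350, 348, 394) c0.88 ctr [ 0.5694 -0.4859] r 0.0327 fit [ 0.5688 -0.4865] top 0.048 rgb [ 22 119 113]
side (217, 277, 249, 312) c0.81 ctr [ 0.3874 -0.2698] r 0.0337 fit [ 0.3867 -0.2698] top 0.048 rgb [171 164 149]
side (291, 165, 312, 188) c0.81 ctr [0.587  0.1663] r 0.0106 fit [0.587  0.1663] top 0.132 rgb [175 167 152]
side (220, 242, 252, 272) c0.79 ctr [ 0.4262 -0.2521] r 0.006 fit [ 0.4262 -0.2521] top 0.155 rgb [85 55 32]
side (304, 285, 335, 316) c0.78 ctr [ 0.5743 -0.2936] r 0.033 fit [ 0.5746 -0.294 ] top 0.049 rgb [181 173 157]
side (249, 327, 287, 368) c0.59 ctr [ 0.4597 -0.4214] r 0.034 fit [ 0.4596 -0.423 ] top 0.048 rgb [171 163 149]
top (356, 182, 385, 209) c0.91 ctr [ 0.5702 -0.2929] r 0.0324 fit [ 0.571  -0.2931] top 0.05 rgb [240 234 224]
top (174, 247, 203, 277) c0.77 ctr [0.3843 0.2455] r 0.0323 fit [0.3843 0.2451] top 0.049 rgb [165 158 153]
top (425, 187, 452, 211) c0.71 ctr [ 0.5658 -0.4866] r 0.0325 fit [ 0.5658 -0.4859] top 0.049 rgb [ 69 153 149]
top (404, 219, 430, 245) c0.69 ctr [ 0.3939 -0.2846] r 0.0151 fit [ 0.3939 -0.2846] top 0.416 rgb [122 119 112]
top (303, 250, 330, 275) c0.69 ctr [ 0.3843 -0.1195] r 0.0318 fit [ 0.384  -0.1197] top 0.05 rgb [124  90  71]
top (174, 180, 196, 207) c0.59 ctr [0.5857 0.2637] r 0.0325 fit [0.5856 0.2644] top 0.05 rgb [211 202 193]
```

View pics/top4.png

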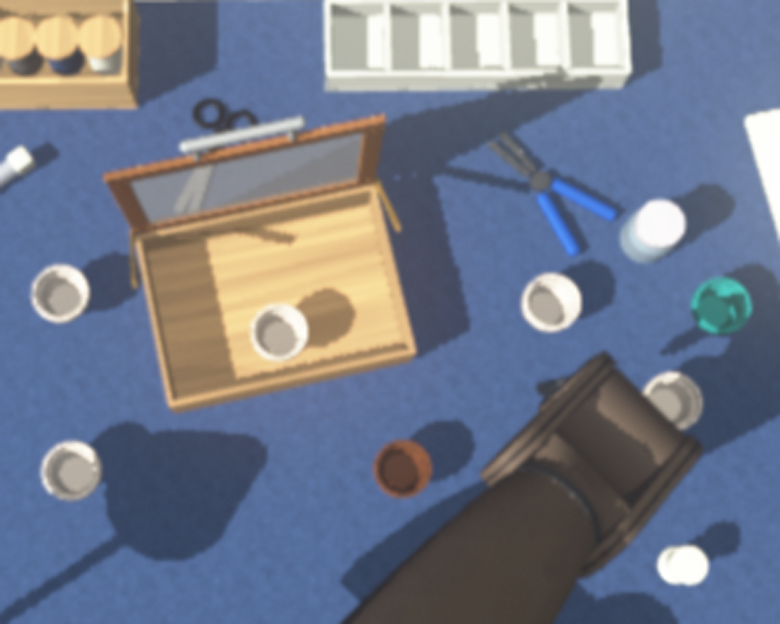

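View pics/side4.png

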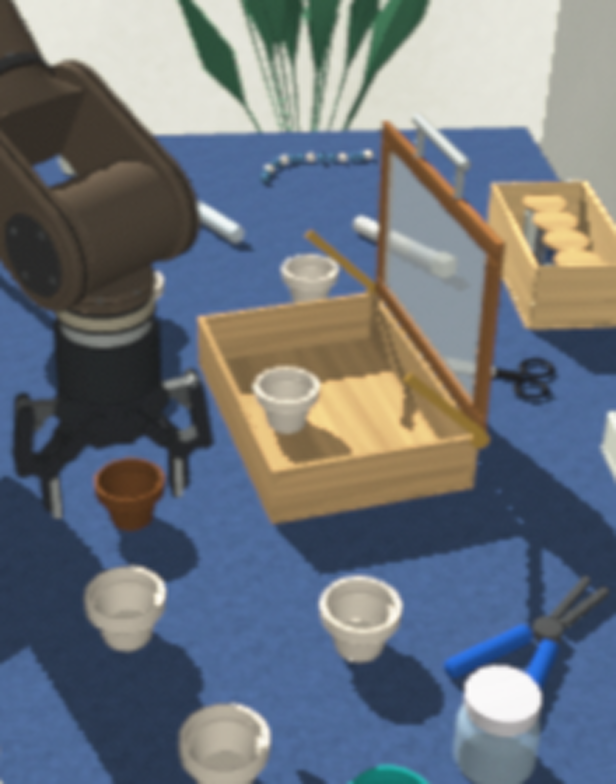

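```bash
cat >> h.py <<'E'
from scipy.optimize import least_squares
def ring(n,xy,ztop,rr=0.045,dz=0.006,f=None):
    f=f or eyes.grab_frame(n); P=cloud(f).reshape(-1,3)
    k=(np.hypot(P[:,0]-xy[0],P[:,1]-xy[1])<rr)&(abs(P[:,2]-ztop)<dz)
    p=P[k][:,:2]
    s=np.array(xy,float)
    for _ in range(3):
        s=least_squares(lambda q:np.clip(np.hypot(p[:,0]-q[0],p[:,1]-q[1])-0.0302,-.004,.004),s).x
    c,rad=cv2.minEnclosingCircle(p.astype(np.float32))
    print(n,"ring n",k.sum(),"fit",np.round(s,4),"enc",np.round(c,4),round(rad,4),"z",np.round(np.percentile(P[k][:,2],[5,50,95]),3)); return s
E
python3 -c "
from h import *
for n,u,v in(('top',267,208),('side',292,217)):
    f=eyes.grab_frame(n);W=cloud(f)[v-14:v+15,u-14:u+15].reshape(-1,3)
    W=W[(W[:,2]>.044)&(W[:,2]<.057)]; print(n,len(W),np.round(W.mean(0),3))
    ring(n,(0.517,0.017),0.051,f=f)
"
```

```text
top 86 [0.538 0.015 0.05 ]
top ring n 69 fit [0.5379 0.0158] enc [0.5181 0.0161] 0.0443 z [0.047 0.051 0.056]
side 145 [0.542 0.014 0.049]
side ring n 111 fit [0.5137 0.0102] enc [0.5167 0.0168] 0.0449 z [0.045 0.05  0.054]
```

```bash
python3 -c "
from h import *
for n in('top','side'): ring(n,(0.540,0.015),0.051,rr=.040)
o=np.array([0.566,.0172]);
c,s=np.cos(np.radians(12.1)),np.sin(np.radians(12.1)); tc=np.array([.6792,.0414])-.1*np.array([c,s]); d=np.array([.540,.015])-tc; print('tray',tc,'local',d@[c,s],d@[-s,c])
"
```

```text
top ring n 86 fit [0.5375 0.0157] enc [0.5381 0.0156] 0.0321 z [0.046 0.05  0.054]
side ring n 133 fit [0.5422 0.0158] enc [0.5447 0.0173] 0.0353 z [0.046 0.05  0.053]
tray [0.58142168 0.02043814] local -0.041641356617458894 0.0033654265057847963
```

servo_tool --pt "0 0 0.1428 0 0 0 -1" --pt "0 0 0.1428 0 0 0 -1" --pt "0 0 0.1428 0 0 0 -1" --pt "0 0 0.1428 0 0 0 -1" --pt "0 0 0.1428 0 0 0 -1" --pt "0 0 0.1428 0 0 0 -1" --pt "0 0 0.1428 0 0 0 -1" --pt "0 0 0.1428 0 0 0 -1" --pt "0 0 0.1428 0 0 0 -1" --pt "0 0 0.1428 0 0 0 -1" --pt "0 0 0.1428 0 0 0 -1" --pt "0 0 0 0 0 0 -1"

```text
time_s: 12.95
position: [0.3863, -0.2688, 0.1312]
eef_rot: [-179.9, -0.1, -77.9]
contact_force: [0.8, 0.1, 0.8]
finger_gap: 0.0852
```

```bash
python3 -c "
from h import *
to(0.385,-0.2693,0.02)"
```

```text
t 12.9 pos [ 0.3863 -0.2688  0.1312] rot [-1.799e+02 -1.000e-01 -7.790e+01] gap 0.0852 F [0.8 0.1 0.8] shift mm [1.000e-01 1.400e+00 1.112e+02]
```

servo_tool --pt "0 0 0 0 1.4 30 -1" --pt "0 0 0 0 0 30 -1" --pt "0 0 0 0 0 30 -1" --pt "0 0 0 0 0 15 -1" --pt "0 0 0 0 0 14 -1" --pt "0 0 0 0 0 0 -1" --pt "0 0 0 0 0 0 0.8" --pt "0 0 0 0 0 0 0.8" --pt "0 0 0 0 0 0 0.8" --pt "0 0 0 0 0 0 0.8" --pt "0 0 0 0 0 0 0.8" --newtons 40

```text
time_s: 14.05
position: [0.3855, -0.2698, 0.0128]
eef_rot: [-179.9, -0.1, -77.9]
contact_force: [-0.0, 0.2, 6.5]
finger_gap: 0.0627
```

```bash
python3 -c "
from h import *
to(0.385,-0.2693,0.012)
save(eyes.grab_frame('side'),'side5.png',(150,200,350,350),3.5)"
```

```text
t 14.1 pos [ 0.3855 -0.2698  0.0128] rot [-1.799e+02 -1.000e-01 -7.790e+01] gap 0.0627 F [-0.   0.2  6.5] shift mm [-0.6  0.4  0.8]
```

View pics/side5.png

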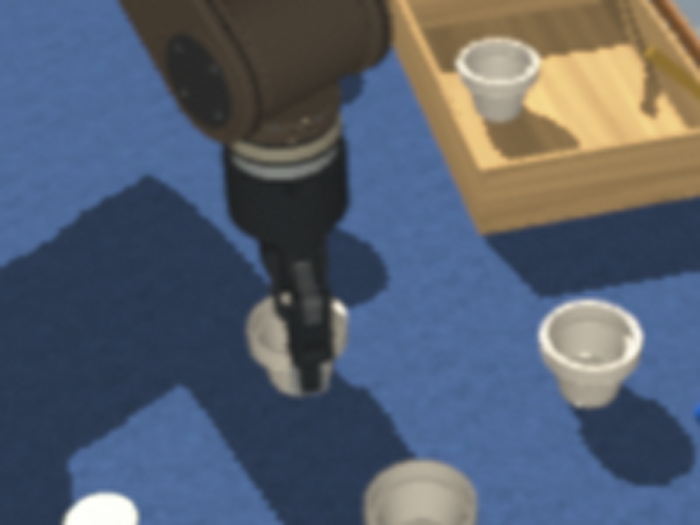

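servo_tool --pt "0 0 0 0 0 -10 0.8" --pt "0 0 0 0 0 -15 0.8" --pt "0 0 0 0 0 -25 0.8" --pt "0 0 0 0 0 -30 0.8" --pt "0 0 0 0 0 -30 0.8" --pt "0 0 0 0 0 0 0.8" --newtons 45

```text
time_s: 14.7
position: [0.3865, -0.2709, 0.126]
eef_rot: [-179.7, -0.5, -77.9]
contact_force: [0.4, -1.2, -1.3]
finger_gap: 0.0624
```

```bash
python3 -c "
from h import *
to(0.5397,0.0157,0.125)
save(eyes.grab_frame('side'),'side6.png',(150,150,350,350),3)"
```

```text
t 14.7 pos [ 0.3865 -0.2709  0.126 ] rot [-179.7   -0.5  -77.9] gap 0.0624 F [ 0.4 -1.2 -1.3] shift mm [-248.  -209.9   -0. ]
```

View pics/side6.png

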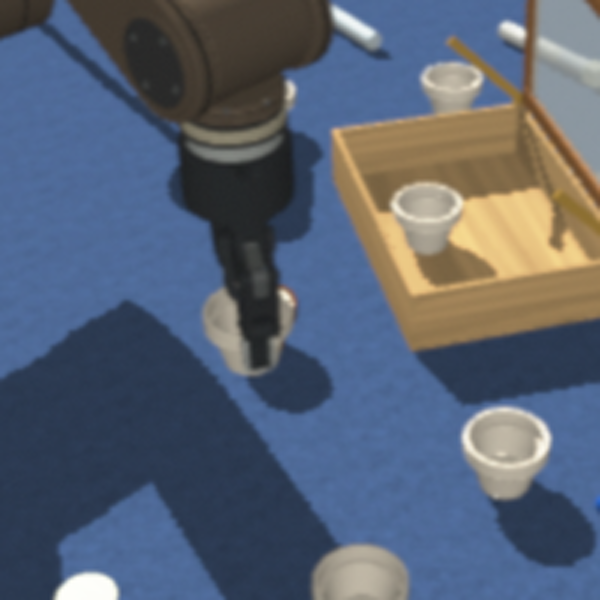

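servo_tool --pt "0 0 0 -20 -17 0 0.8" --pt "0 0 0 -24.8 -21 0 0.8" --pt "0 0 0 -24.8 -21 0 0.8" --pt "0 0 0 -24.8 -21 0 0.8" --pt "0 0 0 -24.8 -21 0 0.8" --pt "0 0 0 -24.8 -21 0 0.8" --pt "0 0 0 -24.8 -21 0 0.8" --pt "0 0 0 -24.8 -21 0 0.8" --pt "0 0 0 -24.8 -21 0 0.8" --pt "0 0 0 -15 -13 0 0.8" --pt "0 0 0 -14 -12 0 0.8" --pt "0 0 0 0 0 0 0.8"

```text
time_s: 15.95
position: [0.5372, 0.0189, 0.1192]
eef_rot: [179.8, 0.1, -77.8]
contact_force: [-0.5, 0.0, -1.4]
finger_gap: 0.0626
```

```bash
python3 -c "
from h import *
to(0.5397,0.0157,0.031)
save(eyes.grab_frame('side'),'side7.png',(200,100,400,300),3)"
```

```text
t 15.9 pos [0.5372 0.0189 0.1192] rot [ 1.798e+02  1.000e-01 -7.780e+01] gap 0.0626 F [-0.5  0.  -1.4] shift mm [ 3.8 -2.  88.2]
```

View pics/side7.png

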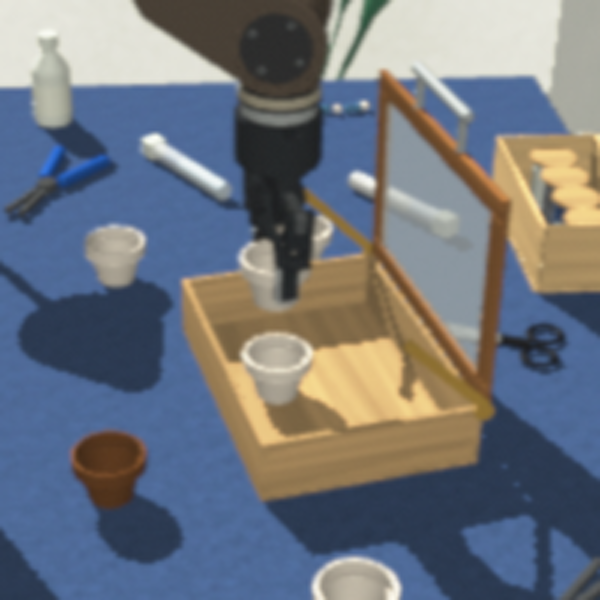

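servo_tool --pt "0 0 0 0 0 0 0.8" --pt "0 0 0 0 0 0 0.8"

```text
time_s: 16.2
position: [0.5372, 0.0165, 0.1205]
eef_rot: [179.9, 0.0, -78.0]
contact_force: [0.1, -0.5, -2.1]
finger_gap: 0.0628
```

```bash
python3 -c "
from h import *
to(0.5397,0.0157,0.031)"
```

```text
t 16.2 pos [0.5372 0.0165 0.1205] rot [179.9   0.  -78. ] gap 0.0628 F [ 0.1 -0.5 -2.1] shift mm [ 1.3 -2.4 89.5]
```

servo_tool --pt "0 0 0 1.3 -2.4 5 0.8" --pt "0 0 0 0 0 15 0.8" --pt "0 0 0 0 0 12 0.8" --pt "0 0 0 0 0 10 0.8" --pt "0 0 0 0 0 10 0.8" --pt "0 0 0 0 0 10 0.8" --pt "0 0 0 0 0 0 0.8"

```text
time_s: 16.9
position: [0.5393, 0.0166, 0.0572]
eef_rot: [179.8, 0.1, -77.9]
contact_force: [-0.1, -0.3, -1.6]
finger_gap: 0.0627
```

```bash
python3 -c "
from h import *
to(0.5397,0.0157,0.0318)"
```

```text
t 16.9 pos [0.5393 0.0166 0.0572] rot [ 1.798e+02  1.000e-01 -7.790e+01] gap 0.0627 F [-0.1 -0.3 -1.6] shift mm [ 1.  -0.3 25.4]
```

servo_tool --pt "0 0 0 0.5 0 5 0.8" --pt "0 0 0 0 0 5 0.8" --pt "0 0 0 0 0 5 0.8" --pt "0 0 0 0 0 5 0.8" --pt "0 0 0 0 0 4 0.8" --pt "0 0 0 0 0 0 0.8"

```text
time_s: 17.5
position: [0.5441, 0.0203, 0.0425]
eef_rot: [-179.7, 0.5, -78.1]
contact_force: [-10.0, 15.2, 33.4]
finger_gap: 0.0627
```

```bash
python3 -c "
from h import *
to(0.5397,0.0157,0.0318)
save(eyes.grab_frame('side'),'side8.png',(230,120,380,270),4)"
```

```text
t 17.5 pos [0.5441 0.0203 0.0425] rot [-179.7    0.5  -78.1] gap 0.0627 F [-10.   15.2  33.4] shift mm [ 3.8  5.3 10.6]
```

View pics/side8.png

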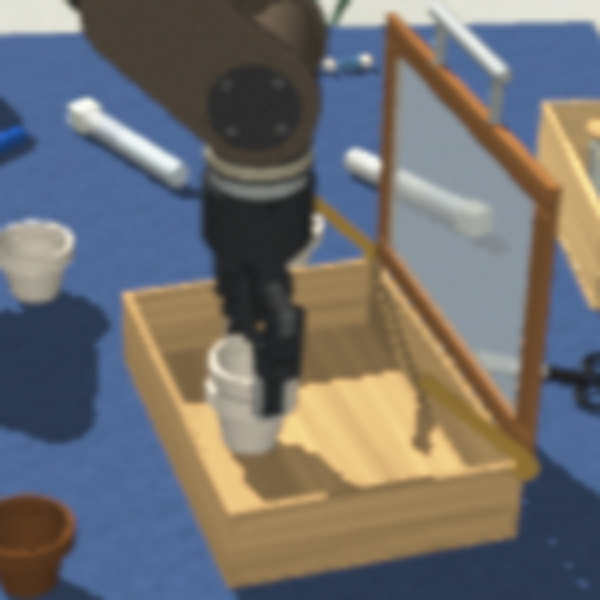

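The fingertips are landing on the base cup's rim: 33 N, about 10 mm short of seated. Future grasps need to be higher on the band. Backing off now.

servo_tool --pt "0 0 0 0 0 -6 0.8" --pt "0 0 0 0 0 -6 0.8" --pt "0 0 0 0 0 -4 0.8" --pt "0 0 0 0 0 0 0.8" --pt "0 0 0 0 0 0 0.8"

```text
time_s: 18.05
position: [0.5403, 0.0156, 0.0506]
eef_rot: [179.9, 0.0, -77.9]
contact_force: [-0.5, -0.9, -1.2]
finger_gap: 0.0624
```

```bash
python3 -c "
from h import *
to(0.5397,0.0157,0.0428)
save(eyes.grab_frame('side'),'side9.png',(230,120,380,270),4);f=eyes.grab_frame('top');save(f,'top9.png',(200,130,350,260),4)"
```

```text
t 18.1 pos [0.5403 0.0156 0.0506] rot [179.9   0.  -77.9] gap 0.0624 F [-0.5 -0.9 -1.2] shift mm [-0.2  0.6  7.8]
```

View pics/side9.png

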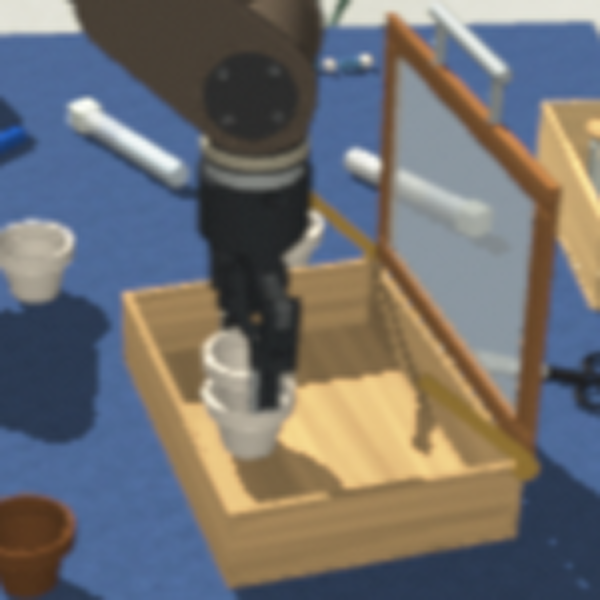

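View pics/top9.png

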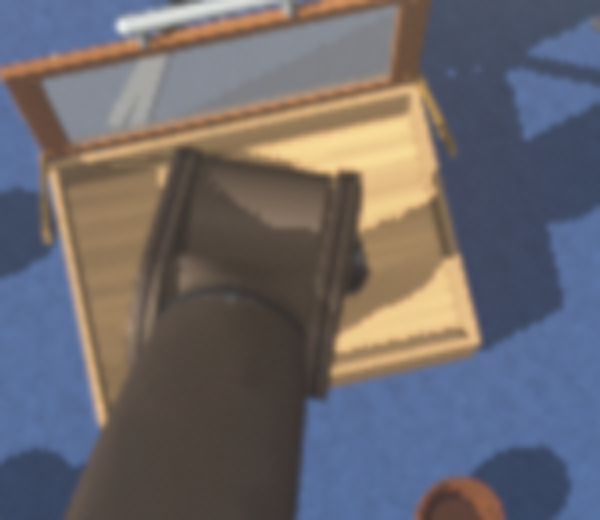

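servo_tool --pt "0 0 0 0 0.5 3 0.8" --pt "0 0 0 0 0 2.5 0.8" --pt "0 0 0 0 0 0 0.8" --pt "0 0 0 0 0 0 0.8"

```text
time_s: 18.55
position: [0.5402, 0.0157, 0.0455]
eef_rot: [180.0, -0.0, -77.9]
contact_force: [0.3, 0.3, -0.7]
finger_gap: 0.0627
```

```bash
python3 -c "
from h import *
to(0.5397,0.0157,0.0428)"
```

```text
t 18.6 pos [0.5402 0.0157 0.0455] rot [180.   -0.  -77.9] gap 0.0627 F [ 0.3  0.3 -0.7] shift mm [-0.1  0.5  2.7]
```

servo_tool --pt "0 0 0 0 0 0 -1" --pt "0 0 0 0 0 0 -1" --pt "0 0 0 0 0 0 -1" --pt "0 0 0 0 0 0 -1" --pt "0 0 0 0 0 -15 -1" --pt "0 0 0 0 0 -25 -1" --pt "0 0 0 0 0 -30 -1" --pt "0 0 0 0 0 -30 -1" --pt "0 0 0 0 0 -30 -1" --pt "0 0 0 0 0 0 -1"

```text
time_s: 19.55
position: [0.5437, 0.0153, 0.1826]
eef_rot: [-179.4, -0.2, -77.9]
contact_force: [0.5, 0.4, -0.8]
finger_gap: 0.0855
```

```bash
python3 -c "
from h import *
to(0.5397,0.0157,0.0428)
f=eyes.grab_frame('side');ring('side',(0.5415,0.0157),0.065,rr=.04,f=f)
save(f,'side10.png',(230,120,380,270),4)"
```

```text
t 19.6 pos [0.5437 0.0153 0.1826] rot [-179.4   -0.2  -77.9] gap 0.0855 F [ 0.5  0.4 -0.8] shift mm [ -1.8   5.3 139.7]
side ring n 132 fit [0.5416 0.0156] enc [0.5436 0.0152] 0.0358 z [0.06  0.064 0.067]
```

View pics/side10.png

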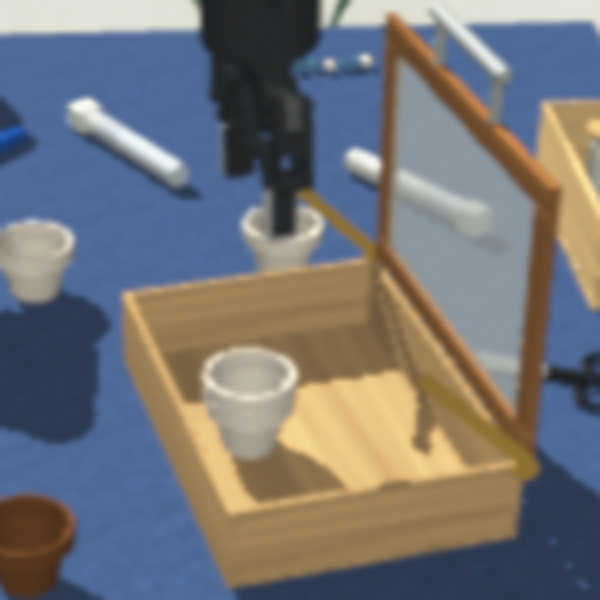

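The first cup is seated: rim at 64–65 mm, coaxial with the base cup. Next is the cup near (0.573, -0.2935).

```bash
python3 -c "
from h import *
a=ring('top',(0.573,-0.2935),0.047);b=ring('side',(0.573,-0.2935),0.047)
to(*((a+b)/2),0.08)"
```

```text
top ring n 87 fit [ 0.571  -0.2932] enc [ 0.5713 -0.2929] 0.0324 z [0.041 0.045 0.05 ]
side ring n 187 fit [ 0.5747 -0.2938] enc [ 0.5755 -0.2934] 0.034 z [0.042 0.045 0.048]
t 19.7 pos [0.5399 0.0158 0.1758] rot [180.    0.  -77.9] gap 0.085 F [-0.2  0.2  0.1] shift mm [309.4  32.5  95.7]
```

servo_tool --pt "0 0 0 28.1 3 0 -1" --pt "0 0 0 28.1 3 0 -1" --pt "0 0 0 28.1 3 0 -1" --pt "0 0 0 28.1 3 0 -1" --pt "0 0 0 28.1 3 0 -1" --pt "0 0 0 28.1 3 0 -1" --pt "0 0 0 28.1 3 5 -1" --pt "0 0 0 28.1 3 10 -1" --pt "0 0 0 28.1 3 20 -1" --pt "0 0 0 28.1 3 20 -1" --pt "0 0 0 28.1 2.5 20 -1" --pt "0 0 0 0 0 10 -1"

```text
time_s: 20.9
position: [0.5712, -0.2952, 0.0866]
eef_rot: [179.8, 0.2, -78.1]
contact_force: [0.7, 0.1, 0.3]
finger_gap: 0.0854
```

servo_tool --pt "0 0 0 0 0 0 -1" --pt "0 0 0 0 0 0 -1"

```text
time_s: 21.1
position: [0.5727, -0.2921, 0.0899]
eef_rot: [179.9, 0.1, -77.9]
contact_force: [1.7, 0.7, -0.1]
finger_gap: 0.0854
```

```bash
python3 -c "
from h import *
to(.5728,-.2935,0.028)"
```

```text
t 21.1 pos [ 0.5727 -0.2921  0.0899] rot [ 1.799e+02  1.000e-01 -7.790e+01] gap 0.0854 F [ 1.7  0.7 -0.1] shift mm [ 1.5  0.1 61.9]
```

servo_tool --pt "0 0 0 1.5 0 20 -1" --pt "0 0 0 0 0 20 -1" --pt "0 0 0 0 0 12 -1" --pt "0 0 0 0 0 10 -1" --pt "0 0 0 0 0 0 -1" --pt "0 0 0 0 0 0 0.8" --pt "0 0 0 0 0 0 0.8" --pt "0 0 0 0 0 0 0.8" --pt "0 0 0 0 0 0 0.8" --pt "0 0 0 0 0 0 0.8" --newtons 45

```text
time_s: 22.1
position: [0.5746, -0.2954, 0.0304]
eef_rot: [-179.9, -0.1, -77.9]
contact_force: [1.1, -0.5, 6.1]
finger_gap: 0.0609
```

```bash
python3 -c "
from h import *
to(.5728,-.2935,0.028)"
```

```text
t 22.1 pos [ 0.5746 -0.2954  0.0304] rot [-1.799e+02 -1.000e-01 -7.790e+01] gap 0.0609 F [ 1.1 -0.5  6.1] shift mm [-2.3  1.4  2.4]
```

servo_tool --pt "0 0 0 0 0 -10 0.8" --pt "0 0 0 0 0 -15 0.8" --pt "0 0 0 0 0 -25 0.8" --pt "0 0 0 0 0 -30 0.8" --pt "0 0 0 0 0 -30 0.8" --pt "0 0 0 0 0 0 0.8" --pt "0 0 0 0 0 0 0.8"

```text
time_s: 22.8
position: [0.5737, -0.2949, 0.1397]
eef_rot: [-179.9, -0.1, -77.9]
contact_force: [-0.9, 0.8, -2.0]
finger_gap: 0.0611
```

```bash
python3 -c "
from h import *
to(.5397,.0157,0.14)
f=eyes.grab_frame('side')
save(f,'side11.png',(250,180,400,330),4)"
```

```text
t 22.8 pos [ 0.5737 -0.2949  0.1397] rot [-1.799e+02 -1.000e-01 -7.790e+01] gap 0.0611 F [-0.9  0.8 -2. ] shift mm [-310.8  -31.8   -0.6]
```

View pics/side11.png

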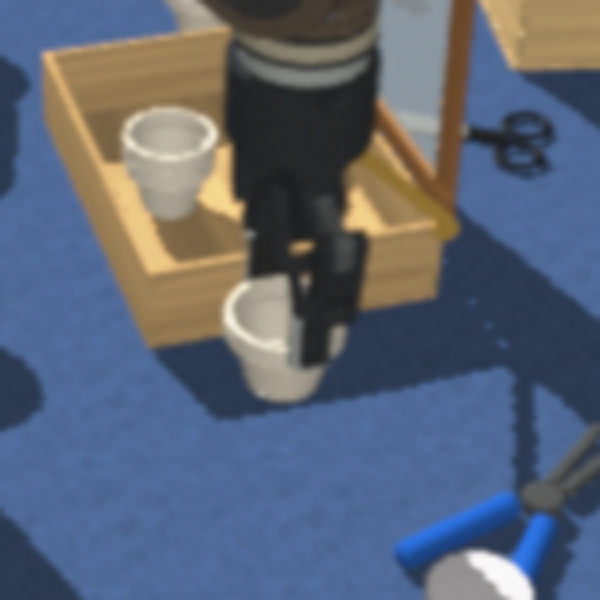

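servo_tool --pt "0 0 0 -18 -2 0 0.8" --pt "0 0 0 -28 -2.8 0 0.8" --pt "0 0 0 -28 -2.8 0 0.8" --pt "0 0 0 -28 -2.8 0 0.8" --pt "0 0 0 -28 -2.8 0 0.8" --pt "0 0 0 -28 -2.8 0 0.8" --pt "0 0 0 -28 -2.8 0 0.8" --pt "0 0 0 -28 -2.8 0 0.8" --pt "0 0 0 -28 -2.8 0 0.8" --pt "0 0 0 -28 -2.8 0 0.8" --pt "0 0 0 -24 -2.8 0 0.8" --pt "0 0 0 -17 -2 0 0.8"

```text
time_s: 24.05
position: [0.5374, 0.0188, 0.1366]
eef_rot: [179.8, 0.1, -77.8]
contact_force: [-0.8, -0.0, -0.8]
finger_gap: 0.0611
```

servo_tool --pt "0 0 0 0 0 0 0.8" --pt "0 0 0 0 0 0 0.8" --pt "0 0 0 0 0 0 0.8"

```text
time_s: 24.35
position: [0.5392, 0.0158, 0.138]
eef_rot: [179.9, 0.0, -77.9]
contact_force: [-0.4, -0.4, -0.7]
finger_gap: 0.0611
```

```bash
python3 -c "
from h import *
to(.5397,.0157,0.0634)
ring('side',(0.5415,0.0157),0.065,rr=.04)"
```

```text
t 24.4 pos [0.5392 0.0158 0.138 ] rot [179.9   0.  -77.9] gap 0.0611 F [-0.4 -0.4 -0.7] shift mm [ 0.2 -0.6 74.6]
side ring n 135 fit [0.5418 0.0152] enc [0.543  0.0156] 0.034 z [0.06  0.064 0.067]
```

servo_tool --pt "0 0 0 0 -0.6 10 0.8" --pt "0 0 0 0 0 15 0.8" --pt "0 0 0 0 0 15 0.8" --pt "0 0 0 0 0 10 0.8" --pt "0 0 0 0 0 6 0.8" --pt "0 0 0 0 0 6 0.8" --pt "0 0 0 0 0 4 0.8" --pt "0 0 0 0 0 0 0.8" --pt "0 0 0 0 0 0 0.8"

```text
time_s: 25.3
position: [0.5406, 0.0162, 0.0731]
eef_rot: [-180.0, -0.0, -77.9]
contact_force: [0.4, -0.8, -0.6]
finger_gap: 0.0609
```

servo_tool --pt "0 0 0 0.5 1 3 0.8" --pt "0 0 0 0 0 2 0.8" --pt "0 0 0 0 0 2 0.8" --pt "0 0 0 0 0 0 0.8" --pt "0 0 0 0 0 0 0.8"

```text
time_s: 25.8
position: [0.5395, 0.0156, 0.0657]
eef_rot: [-180.0, 0.0, -77.9]
contact_force: [0.1, 1.2, -1.4]
finger_gap: 0.0611
```

```bash
python3 -c "
from h import *
to(.5397,.0157,0.0634)
f=eyes.grab_frame('side')
save(f,'side12.png',(230,120,380,270),4)"
```

```text
t 25.8 pos [0.5395 0.0156 0.0657] rot [-180.     0.   -77.9] gap 0.0611 F [ 0.1  1.2 -1.4] shift mm [-0.1 -0.2  2.3]
```

View pics/side12.png

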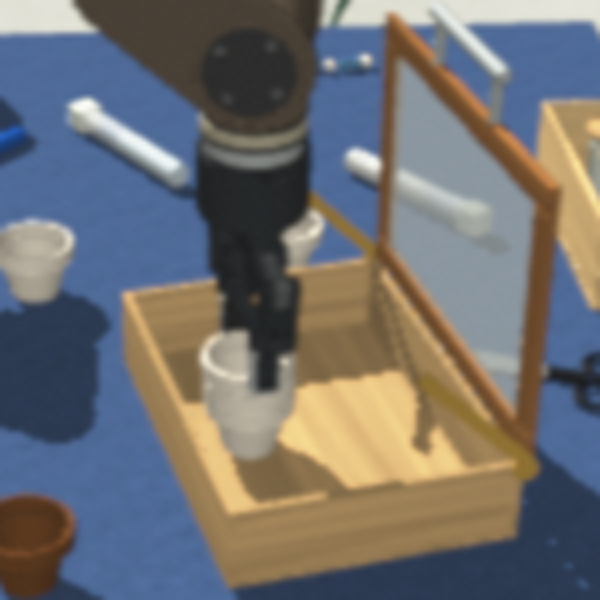

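Almost seated, with no contact force yet. Releasing and rising.

servo_tool --pt "0 0 0 0 0 1 0.8" --pt "0 0 0 0 0 0 -1" --pt "0 0 0 0 0 0 -1" --pt "0 0 0 0 0 0 -1" --pt "0 0 0 0 0 0 -1" --pt "0 0 0 0 0 -15 -1" --pt "0 0 0 0 0 -25 -1" --pt "0 0 0 0 0 -30 -1" --pt "0 0 0 0 0 -30 -1" --pt "0 0 0 0 0 -20 -1" --pt "0 0 0 0 0 0 -1"

```text
time_s: 26.95
position: [0.542, 0.0151, 0.1899]
eef_rot: [-179.5, -0.2, -77.9]
contact_force: [0.4, -1.0, -0.1]
finger_gap: 0.0856
```

```bash
python3 -c "
from h import *
ring('side',(0.5415,0.0157),0.079,rr=.04)
a=ring('top',(0.458,-0.4225),0.047);b=ring('side',(0.458,-0.4225),0.047)
to(*((a+b)/2),0.09)"
```

```text
side ring n 137 fit [0.5407 0.0145] enc [0.5429 0.0132] 0.0345 z [0.074 0.078 0.082]
top ring n 89 fit [ 0.4565 -0.4225] enc [ 0.4565 -0.4228] 0.0321 z [0.042 0.045 0.049]
side ring n 226 fit [ 0.4596 -0.423 ] enc [ 0.4595 -0.4224] 0.0324 z [0.042 0.046 0.049]
t 27.1 pos [0.5388 0.0156 0.184 ] rot [179.9   0.  -77.9] gap 0.0854 F [-0.1 -0.2  0. ] shift mm [411.7 170.6  94. ]
```

servo_tool --pt "0 0 0 34.3 14.2 0 -1" --pt "0 0 0 34.3 14.2 0 -1" --pt "0 0 0 34.3 14.2 0 -1" --pt "0 0 0 34.3 14.2 0 -1" --pt "0 0 0 34.3 14.2 0 -1" --pt "0 0 0 34.3 14.2 0 -1" --pt "0 0 0 34.3 14.2 5 -1" --pt "0 0 0 34.3 14.2 10 -1" --pt "0 0 0 34.3 14.2 20 -1" --pt "0 0 0 34.3 14.2 20 -1" --pt "0 0 0 34.3 14.2 20 -1" --pt "0 0 0 34.3 14.2 15 -1"

```text
time_s: 28.3
position: [0.4571, -0.4225, 0.0907]
eef_rot: [179.9, 0.3, -77.9]
contact_force: [0.7, 0.8, 0.3]
finger_gap: 0.0855
```

servo_tool --pt "0 0 0 0 0 0 -1" --pt "0 0 0 0 0 0 -1" --pt "0 0 0 0 0 0 -1"

```text
time_s: 28.6
position: [0.4589, -0.4215, 0.094]
eef_rot: [180.0, 0.1, -77.9]
contact_force: [0.4, 0.3, 0.2]
finger_gap: 0.0856
```

```bash
python3 -c "
from h import *
b=ring('side',(0.458,-0.4225),0.047)
to(.458,-.4227,0.028)"
```

```text
side ring n 192 fit [ 0.4596 -0.4228] enc [ 0.4581 -0.4227] 0.0333 z [0.042 0.046 0.049]
t 28.6 pos [ 0.4593 -0.4215  0.0946] rot [180.    0.  -77.8] gap 0.0853 F [ 0.6 -0.6  0.3] shift mm [ 1.   1.5 66.6]
```

servo_tool --pt "0 0 0 1 1.5 22 -1" --pt "0 0 0 0 0 20 -1" --pt "0 0 0 0 0 12 -1" --pt "0 0 0 0 0 12 -1" --pt "0 0 0 0 0 0 -1" --pt "0 0 0 0 0 0 0.8" --pt "0 0 0 0 0 0 0.8" --pt "0 0 0 0 0 0 0.8" --pt "0 0 0 0 0 0 0.8" --pt "0 0 0 0 0 0 0.8"

```text
time_s: 29.65
position: [0.4587, -0.425, 0.0305]
eef_rot: [-179.9, -0.2, -77.9]
contact_force: [-0.0, 0.1, 6.6]
finger_gap: 0.0615
```

```bash
python3 -c "
from h import *
to(.458,-.4227,0.028)"
```

```text
t 29.6 pos [ 0.4587 -0.425   0.0305] rot [-179.9   -0.2  -77.9] gap 0.0615 F [-0.   0.1  6.6] shift mm [-2.4  0.2  2.5]
```

servo_tool --pt "0 0 0 0 0 -10 0.8" --pt "0 0 0 0 0 -15 0.8" --pt "0 0 0 0 0 -25 0.8" --pt "0 0 0 0 0 -30 0.8" --pt "0 0 0 0 0 -30 0.8" --pt "0 0 0 0 0 -15 0.8" --pt "0 0 0 0 0 0 0.8"

```text
time_s: 30.35
position: [0.4588, -0.4253, 0.1573]
eef_rot: [-179.8, -0.3, -77.9]
contact_force: [0.2, -0.5, -0.9]
finger_gap: 0.0613
```

```bash
python3 -c "
from h import *
to(.5397,.0157,0.15)
f=eyes.grab_frame('side')
save(f,'side13.png',(200,210,350,360),4)"
```

```text
t 30.4 pos [ 0.4588 -0.4253  0.1573] rot [-179.8   -0.3  -77.9] gap 0.0613 F [ 0.2 -0.5 -0.9] shift mm [-414.3 -171.5    5.4]
```

View pics/side13.png

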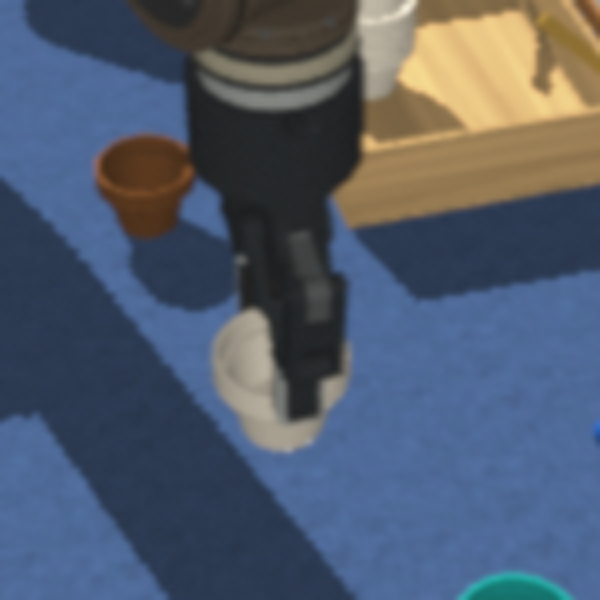

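servo_tool --pt "0 0 0 -20 -8 0 0.8" --pt "0 0 0 -35 -14.5 0 0.8" --pt "0 0 0 -38 -16 0 0.8" --pt "0 0 0 -38 -16 0 0.8" --pt "0 0 0 -38 -16 0 0.8" --pt "0 0 0 -38 -16 0 0.8" --pt "0 0 0 -38 -16 0 0.8" --pt "0 0 0 -38 -16 0 0.8" --pt "0 0 0 -38 -16 0 0.8" --pt "0 0 0 -38 -16 0 0.8" --pt "0 0 0 -30 -12 0 0.8" --pt "0 0 0 -25 -9 0 0.8"

```text
time_s: 31.6
position: [0.5367, 0.0199, 0.1511]
eef_rot: [179.7, 0.1, -77.8]
contact_force: [0.2, -0.2, -1.5]
finger_gap: 0.0617
```

servo_tool --pt "0 0 0 0 0 0 0.8" --pt "0 0 0 0 0 0 0.8" --pt "0 0 0 0 0 0 0.8"

```text
time_s: 31.9
position: [0.5378, 0.0165, 0.1525]
eef_rot: [179.9, 0.0, -77.9]
contact_force: [-0.6, -0.5, -0.7]
finger_gap: 0.0617
```

```bash
python3 -c "
from h import *
to(.5397,.0157,0.0775)
f=eyes.grab_frame('side');ring('side',(0.5415,0.0157),0.079,rr=.04,f=f)"
```

```text
t 31.9 pos [0.5378 0.0165 0.1525] rot [179.9   0.  -77.9] gap 0.0617 F [-0.6 -0.5 -0.7] shift mm [ 1.2 -1.9 75. ]
side ring n 139 fit [0.5408 0.0144] enc [0.5413 0.0136] 0.0342 z [0.074 0.078 0.081]
```

servo_tool --pt "0 0 0 1.5 -1.2 10 0.8" --pt "0 0 0 0 0 15 0.8" --pt "0 0 0 0 0 15 0.8" --pt "0 0 0 0 0 10 0.8" --pt "0 0 0 0 0 6 0.8" --pt "0 0 0 0 0 6 0.8" --pt "0 0 0 0 0 5 0.8" --pt "0 0 0 0 0 3 0.8" --pt "0 0 0 0 0 2 0.8" --pt "0 0 0 0 0 0 0.8" --pt "0 0 0 0 0 0 0.8"

```text
time_s: 33.05
position: [0.5405, 0.0155, 0.082]
eef_rot: [-180.0, -0.0, -77.9]
contact_force: [-0.2, -0.3, -2.1]
finger_gap: 0.0612
```

```bash
python3 -c "
from h import *
to(.5392,.015,0.0775)
f=eyes.grab_frame('side')
save(f,'side14.png',(230,120,380,270),4)"
```

```text
t 33.0 pos [0.5405 0.0155 0.082 ] rot [-180.    -0.   -77.9] gap 0.0612 F [-0.2 -0.3 -2.1] shift mm [0.2 1.3 4.5]
```

View pics/side14.png

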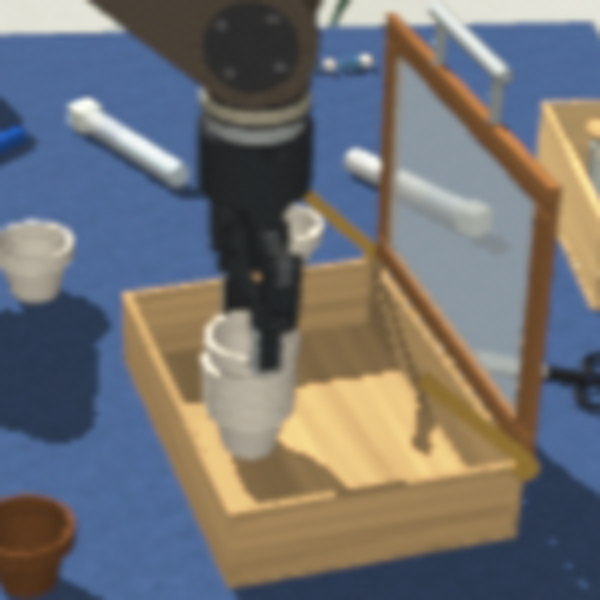

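servo_tool --pt "0 0 0 0 1 2 0.8" --pt "0 0 0 0 0 1.5 0.8" --pt "0 0 0 0 0 0 0.8" --pt "0 0 0 0 0 0 -1" --pt "0 0 0 0 0 0 -1" --pt "0 0 0 0 0 0 -1" --pt "0 0 0 0 0 0 -1" --pt "0 0 0 0 0 -15 -1" --pt "0 0 0 0 0 -25 -1" --pt "0 0 0 0 0 -30 -1" --pt "0 0 0 0 0 -30 -1" --pt "0 0 0 0 0 0 -1"

```text
time_s: 34.3
position: [0.5427, 0.0149, 0.1851]
eef_rot: [-179.4, -0.2, -77.9]
contact_force: [0.8, 0.3, 1.2]
finger_gap: 0.0851
```

```bash
python3 -c "
from h import *
ring('side',(0.5405,0.0147),0.093,rr=.04)
a=ring('top',(0.586,0.2645),0.047)
b=ring('top',(0.386,0.2451),0.047);ring('side',(0.386,0.2451),0.047)
save(cups('side'),'side15.png',(200,100,400,270),3.5)
to(*a,0.09)"
```

```text
side ring n 136 fit [0.5409 0.0141] enc [0.5414 0.0147] 0.0355 z [0.088 0.092 0.096]
top ring n 84 fit [0.5855 0.2643] enc [0.5858 0.2644] 0.0322 z [0.041 0.045 0.05 ]
top ring n 89 fit [0.3843 0.2453] enc [0.3841 0.2456] 0.0322 z [0.042 0.046 0.05 ]
side ring n 88 fit [0.3899 0.2461] enc [0.3875 0.2454] 0.0353 z [0.042 0.045 0.049]
side (313, 351, 348, 394) c0.86 ctr [ 0.5695 -0.4865] r 0.0327 fit [ 0.5689 -0.4868] top 0.048 rgb [ 22 115 111]
side (276, 196, 305, 215) c0.81 ctr [0.5389 0.0151] r 0.036 fit [0.5412 0.014 ] top 0.095 rgb [178 170 154]
side (291, 169, 312, 190) c0.71 ctr [ 0.55  -0.044] r 0.0156 fit [ 0.55  -0.044] top 0.234 rgb [148 133 113]
side (220, 242, 251, 271) c0.70 ctr [ 0.3862 -0.1205] r 0.0345 fit [ 0.3882 -0.12  ] top 0.048 rgb [86 55 31]
side (226, 172, 250, 199) c0.52 ctr [0.3896 0.2438] r 0.0352 fit [0.3895 0.2442] top 0.049 rgb [175 168 153]
t 34.6 pos [0.5383 0.0155 0.1768] rot [ 1.799e+02  1.000e-01 -7.790e+01] gap 0.0857 F [-0.5  0.2  0.7] shift mm [-233.3  -98.5   86.8]
```

View pics/side15.png

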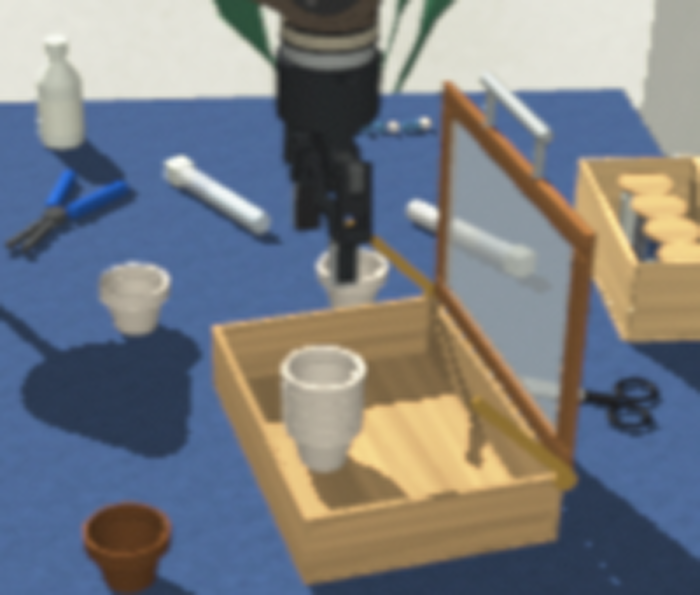

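servo_tool --pt "0 0 0 -29 -8 0 -1" --pt "0 0 0 -29 -8 0 -1" --pt "0 0 0 -29 -8 0 -1" --pt "0 0 0 -29 -8 0 -1" --pt "0 0 0 -29 -16 0 -1" --pt "0 0 0 -29 -17 5 -1" --pt "0 0 0 -29 -17 10 -1" --pt "0 0 0 -30 -18 20 -1" --pt "0 0 0 0 0 25 -1" --pt "0 0 0 0 0 25 -1" --pt "0 0 0 0 0 0 -1" --pt "0 0 0 0 0 0 -1"

```text
time_s: 35.8
position: [0.5875, 0.2639, 0.092]
eef_rot: [179.8, -0.0, -77.9]
contact_force: [0.5, 0.6, 0.6]
finger_gap: 0.0852
```

```bash
python3 -c "
from h import *
to(.5875,.2645,0.028)
b=ring('side',(0.589,0.2645),0.047)
save(eyes.grab_frame('side'),'side16.png',(230,90,380,220),4)"
```

```text
t 35.8 pos [0.5875 0.2639 0.092 ] rot [179.8  -0.  -77.9] gap 0.0852 F [0.5 0.6 0.6] shift mm [-0.6 -0.4 64. ]
side ring n 90 fit [0.5914 0.2636] enc [0.5901 0.263 ] 0.0359 z [0.042 0.045 0.049]
```

View pics/side16.png

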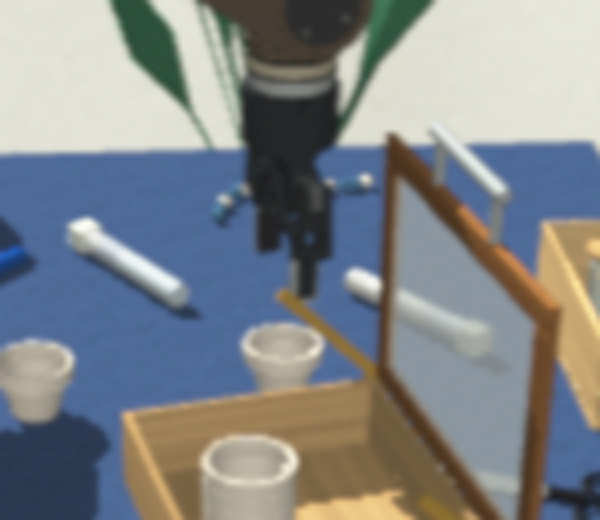

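servo_tool --pt "0 0 0 0 0 22 -1" --pt "0 0 0 0 0 20 -1" --pt "0 0 0 0 0 11 -1" --pt "0 0 0 0 0 11 -1" --pt "0 0 0 0 0 0 -1" --pt "0 0 0 0 0 0 0.8" --pt "0 0 0 0 0 0 0.8" --pt "0 0 0 0 0 0 0.8" --pt "0 0 0 0 0 0 0.8" --pt "0 0 0 0 0 0 0.8"

```text
time_s: 36.9
position: [0.5897, 0.2645, 0.0311]
eef_rot: [-179.8, 0.0, -77.9]
contact_force: [-0.1, 0.8, 6.3]
finger_gap: 0.0608
```

```bash
python3 -c "
from h import *
to(.5875,.2645,0.028)"
```

```text
t 36.9 pos [0.5897 0.2645 0.0311] rot [-179.8    0.   -77.9] gap 0.0608 F [-0.1  0.8  6.3] shift mm [-0.4  2.2  3.1]
```

servo_tool --pt "0 0 0 0 0 -10 0.8" --pt "0 0 0 0 0 -15 0.8" --pt "0 0 0 0 0 -25 0.8" --pt "0 0 0 0 0 -30 0.8" --pt "0 0 0 0 0 -30 0.8" --pt "0 0 0 0 0 -25 0.8" --pt "0 0 0 0 0 0 0.8"

```text
time_s: 37.6
position: [0.5907, 0.2649, 0.1701]
eef_rot: [-179.5, 0.0, -77.9]
contact_force: [0.8, 0.2, -1.0]
finger_gap: 0.0611
```

```bash
python3 -c "
from h import *
to(.5395,.015,0.165)
f=eyes.grab_frame('side')
save(f,'side17.png',(230,70,380,220),4)"
```

```text
t 37.6 pos [0.5907 0.2649 0.1701] rot [-179.5    0.   -77.9] gap 0.0611 F [ 0.8  0.2 -1. ] shift mm [233.6 102.5   4. ]
```

View pics/side17.png

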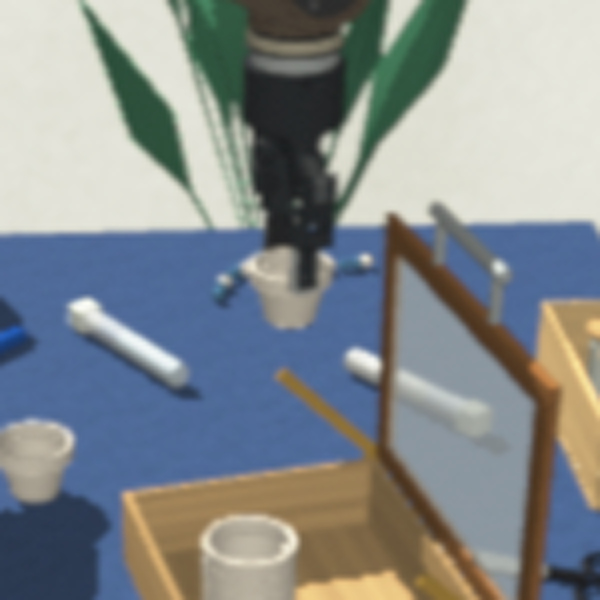

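servo_tool --pt "0 0 0 15 10 0 0.8" --pt "0 0 0 25 17 0 0.8" --pt "0 0 0 28 17 0 0.8" --pt "0 0 0 28 15 0 0.8" --pt "0 0 0 28 12 0 0.8" --pt "0 0 0 28 10 0 0.8" --pt "0 0 0 28 8 0 0.8" --pt "0 0 0 25 7 0 0.8" --pt "0 0 0 18 4 0 0.8" --pt "0 0 0 10 1 0 0.8" --pt "0 0 0 0 0 0 0.8" --pt "0 0 0 0 0 0 0.8"

```text
time_s: 38.85
position: [0.5378, 0.0156, 0.1633]
eef_rot: [179.9, 0.1, -77.9]
contact_force: [-0.6, 0.7, -0.9]
finger_gap: 0.061
```

```bash
python3 -c "
from h import *
to(.5401,.015,0.092)
ring('side',(0.5405,0.0147),0.093,rr=.04)"
```

```text
t 38.9 pos [0.5378 0.0156 0.1633] rot [ 1.799e+02  1.000e-01 -7.790e+01] gap 0.061 F [-0.6  0.7 -0.9] shift mm [ 1.2 -2.2 71.3]
side ring n 139 fit [0.541 0.014] enc [0.5433 0.0138] 0.0356 z [0.087 0.092 0.096]
```

servo_tool --pt "0 0 0 1 -1.5 10 0.8" --pt "0 0 0 0 0 15 0.8" --pt "0 0 0 0 0 15 0.8" --pt "0 0 0 0 0 8 0.8" --pt "0 0 0 0 0 6 0.8" --pt "0 0 0 0 0 6 0.8" --pt "0 0 0 0 0 4 0.8" --pt "0 0 0 0 0 3 0.8" --pt "0 0 0 0 0 0 0.8" --pt "0 0 0 0 0 0 0.8"

```text
time_s: 39.9
position: [0.5402, 0.0144, 0.0976]
eef_rot: [-180.0, -0.0, -77.9]
contact_force: [0.5, -1.0, -1.0]
finger_gap: 0.0611
```

```bash
python3 -c "
from h import *
to(.5401,.015,0.092)
f=eyes.grab_frame('side')
save(f,'side18.png',(230,120,380,270),4)"
```

```text
t 39.9 pos [0.5402 0.0144 0.0976] rot [-180.    -0.   -77.9] gap 0.0611 F [ 0.5 -1.  -1. ] shift mm [-0.6 -0.   5.6]
```

View pics/side18.png

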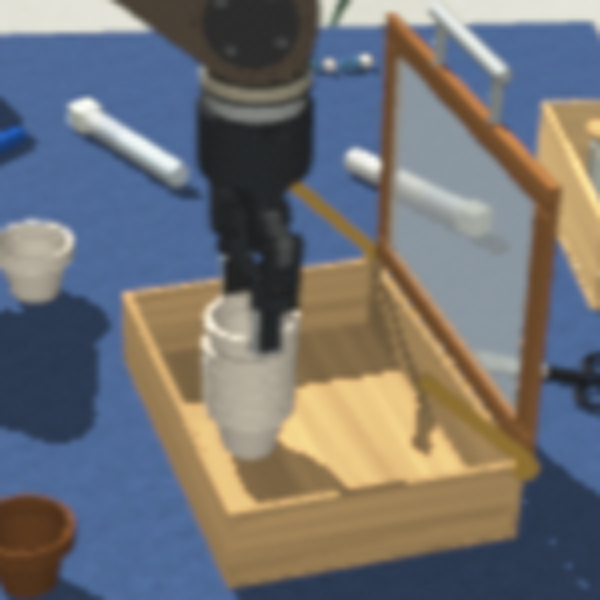

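servo_tool --pt "0 0 0 0 0 2.5 0.8" --pt "0 0 0 0 0 2 0.8" --pt "0 0 0 0 0 0 0.8" --pt "0 0 0 0 0 0 -1" --pt "0 0 0 0 0 0 -1" --pt "0 0 0 0 0 0 -1" --pt "0 0 0 0 0 0 -1" --pt "0 0 0 0 0 -15 -1" --pt "0 0 0 0 0 -25 -1" --pt "0 0 0 0 0 -30 -1" --pt "0 0 0 0 0 -30 -1" --pt "0 0 0 0 0 0 -1"

```text
time_s: 41.15
position: [0.5433, 0.014, 0.1997]
eef_rot: [-179.4, -0.2, -77.9]
contact_force: [0.6, -0.2, 1.5]
finger_gap: 0.0855
```

```bash
python3 -c "
from h import *
ring('side',(0.5405,0.0147),0.107,rr=.04)
a=ring('top',(0.386,0.2451),0.047);b=ring('side',(0.386,0.2451),0.047)
to(*((a+b)/2),0.09)"
```

```text
side ring n 141 fit [0.5419 0.0128] enc [0.5416 0.0127] 0.0349 z [0.102 0.106 0.11 ]
top ring n 90 fit [0.3844 0.2451] enc [0.3841 0.2459] 0.0326 z [0.042 0.045 0.05 ]
side ring n 87 fit [0.3891 0.2452] enc [0.3892 0.2462] 0.0342 z [0.041 0.045 0.049]
t 41.3 pos [0.5398 0.0145 0.193 ] rot [-180.    -0.   -77.9] gap 0.0851 F [-0.4 -0.   0.6] shift mm [-257.6  101.4  103. ]
```

servo_tool --pt "0 0 0 -29 11.3 0 -1" --pt "0 0 0 -29 11.3 0 -1" --pt "0 0 0 -29 11.3 0 -1" --pt "0 0 0 -29 11.3 0 -1" --pt "0 0 0 -29 11.3 0 -1" --pt "0 0 0 -29 11.3 5 -1" --pt "0 0 0 -29 11.3 15 -1" --pt "0 0 0 -29 11.3 20 -1" --pt "0 0 0 -26 11 25 -1" --pt "0 0 0 0 0 33 -1" --pt "0 0 0 0 0 0 -1" --pt "0 0 0 0 0 0 -1"

```text
time_s: 42.5
position: [0.3859, 0.2451, 0.0938]
eef_rot: [179.8, -0.0, -77.9]
contact_force: [0.7, 0.3, 0.7]
finger_gap: 0.0853
```

```bash
python3 -c "
from h import *
to(.3865,.2452,0.028)
ring('side',(0.387,0.2451),0.047)"
```

```text
t 42.5 pos [0.3859 0.2451 0.0938] rot [179.8  -0.  -77.9] gap 0.0853 F [0.7 0.3 0.7] shift mm [ 0.  -0.9 65.8]
side ring n 85 fit [0.3888 0.2452] enc [0.3878 0.2426] 0.0361 z [0.041 0.046 0.05 ]
```

servo_tool --pt "0 0 0 0 0 22 -1" --pt "0 0 0 0 0 20 -1" --pt "0 0 0 0 0 12 -1" --pt "0 0 0 0 0 12 -1" --pt "0 0 0 0 0 0 -1" --pt "0 0 0 0 0 0 0.8" --pt "0 0 0 0 0 0 0.8" --pt "0 0 0 0 0 0 0.8" --pt "0 0 0 0 0 0 0.8" --pt "0 0 0 0 0 0 0.8"

```text
time_s: 43.55
position: [0.3881, 0.246, 0.0301]
eef_rot: [-179.8, 0.0, -77.9]
contact_force: [0.0, -1.1, 6.5]
finger_gap: 0.0615
```

```bash
python3 -c "
from h import *
to(.3865,.2452,0.028)"
```

```text
t 43.5 pos [0.3881 0.246  0.0301] rot [-179.8    0.   -77.9] gap 0.0615 F [ 0.  -1.1  6.5] shift mm [0.5 1.7 2.1]
```

servo_tool --pt "0 0 0 0 0 -10 0.8" --pt "0 0 0 0 0 -15 0.8" --pt "0 0 0 0 0 -25 0.8" --pt "0 0 0 0 0 -30 0.8" --pt "0 0 0 0 0 -35 0.8" --pt "0 0 0 0 0 -35 0.8" --pt "0 0 0 0 0 0 0.8" --pt "0 0 0 0 0 0 0.8"

```text
time_s: 44.35
position: [0.3865, 0.2455, 0.1791]
eef_rot: [-180.0, 0.0, -77.9]
contact_force: [0.2, -0.7, -1.4]
finger_gap: 0.0612
```

```bash
python3 -c "
from h import *
to(.54,.0145,0.182)
f=eyes.grab_frame('side')
save(f,'side19.png',(190,70,340,220),4)"
```

```text
t 44.4 pos [0.3865 0.2455 0.1791] rot [-180.     0.   -77.9] gap 0.0612 F [ 0.2 -0.7 -1.4] shift mm [ 258.  -101.7   -2.9]
```

View pics/side19.png

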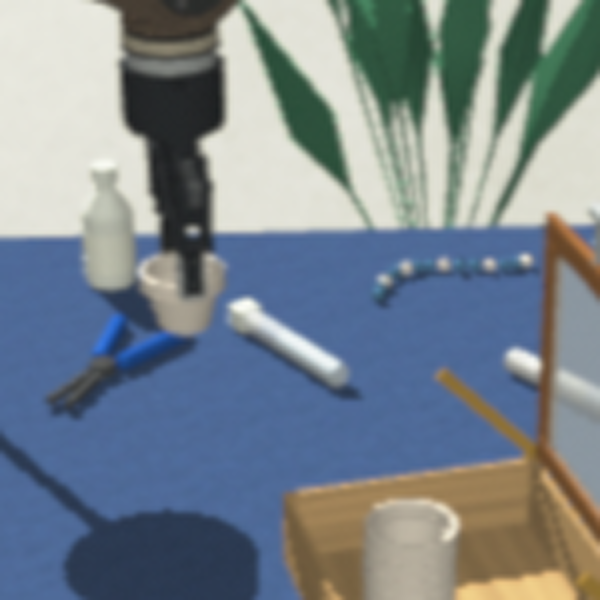

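servo_tool --pt "0 0 0 15 -6 0 0.8" --pt "0 0 0 25 -10 0 0.8" --pt "0 0 0 28 -11 0 0.8" --pt "0 0 0 30 -12 0 0.8" --pt "0 0 0 30 -12 0 0.8" --pt "0 0 0 30 -12 0 0.8" --pt "0 0 0 30 -12 0 0.8" --pt "0 0 0 28 -11 0 0.8" --pt "0 0 0 22 -9 0 0.8" --pt "0 0 0 14 -5 0 0.8" --pt "0 0 0 6 -2 0 0.8" --pt "0 0 0 0 0 0 0.8"

```text
time_s: 45.6
position: [0.5399, 0.0145, 0.1775]
eef_rot: [179.9, 0.1, -78.0]
contact_force: [-1.1, 0.2, -2.2]
finger_gap: 0.0608
```

servo_tool --pt "0 0 0 0 0 0 0.8" --pt "0 0 0 0 0 0 0.8"

```text
time_s: 45.8
position: [0.5399, 0.0155, 0.1785]
eef_rot: [180.0, 0.0, -77.8]
contact_force: [-0.4, -0.0, -2.1]
finger_gap: 0.0607
```

```bash
python3 -c "
from h import *
to(.5405,.0145,0.105)
ring('side',(0.5405,0.0137),0.107,rr=.04)"
```

```text
t 45.8 pos [0.5399 0.0155 0.1785] rot [180.    0.  -77.8] gap 0.0607 F [-0.4 -0.  -2.1] shift mm [ 1.2 -0.4 73.5]
side ring n 137 fit [0.5416 0.0135] enc [0.5413 0.0135] 0.034 z [0.101 0.106 0.109]
```

servo_tool --pt "0 0 0 1 0 10 0.8" --pt "0 0 0 0 0 15 0.8" --pt "0 0 0 0 0 15 0.8" --pt "0 0 0 0 0 8 0.8" --pt "0 0 0 0 0 6 0.8" --pt "0 0 0 0 0 6 0.8" --pt "0 0 0 0 0 5 0.8" --pt "0 0 0 0 0 3 0.8" --pt "0 0 0 0 0 0 0.8" --pt "0 0 0 0 0 0 0.8"

```text
time_s: 46.85
position: [0.541, 0.0136, 0.111]
eef_rot: [-180.0, -0.0, -77.9]
contact_force: [0.2, -0.2, -1.1]
finger_gap: 0.0612
```

```bash
python3 -c "
from h import *
to(.5405,.0145,0.105)
f=eyes.grab_frame('side')
save(f,'side20.png',(230,120,380,270),4)"
```

```text
t 46.9 pos [0.541  0.0136 0.111 ] rot [-180.    -0.   -77.9] gap 0.0612 F [ 0.2 -0.2 -1.1] shift mm [-1.   0.3  6. ]
```

View pics/side20.png

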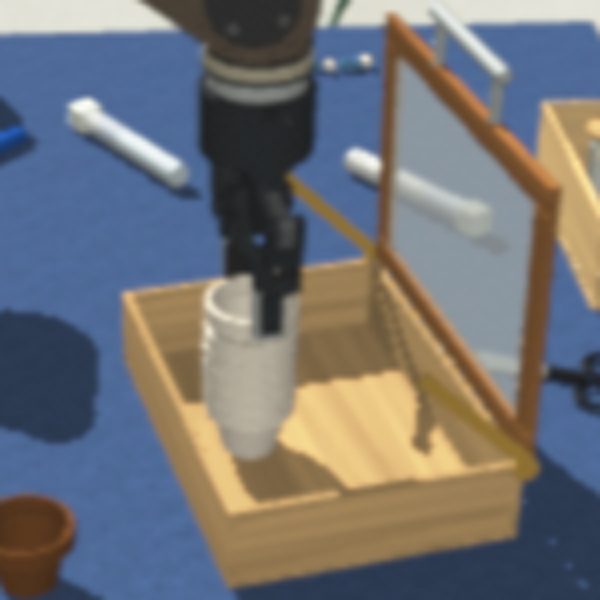

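servo_tool --pt "0 0 0 -1 0 2.5 0.8" --pt "0 0 0 0 0 2 0.8" --pt "0 0 0 0 0 0 0.8" --pt "0 0 0 0 0 0 -1" --pt "0 0 0 0 0 0 -1" --pt "0 0 0 0 0 0 -1" --pt "0 0 0 0 0 0 -1" --pt "0 0 0 0 0 -15 -1" --pt "0 0 0 0 0 -25 -1" --pt "0 0 0 0 0 -35 -1" --pt "0 0 0 0 0 -45 -1" --pt "0 0 0 0 0 0 -1"

```text
time_s: 48.1
position: [0.5447, 0.014, 0.2357]
eef_rot: [-179.2, -0.3, -77.9]
contact_force: [1.0, 0.2, 1.3]
finger_gap: 0.0856
```

```bash
python3 -c "
from h import *
f=eyes.grab_frame('side')
ring('side',(0.5405,0.0137),0.121,rr=.04,f=f)
save(f,'side21.png',(230,90,380,270),3.3)
to(.67,.05,.36)"
```

```text
side ring n 143 fit [0.5417 0.0131] enc [0.5418 0.0117] 0.0351 z [0.115 0.12  0.123]
t 48.1 pos [0.5431 0.0142 0.2321] rot [-179.4   -0.2  -77.9] gap 0.0852 F [-0.3  0.5 -0.6] shift mm [  -7.9 -132.8 -126.6]
```

View pics/side21.png

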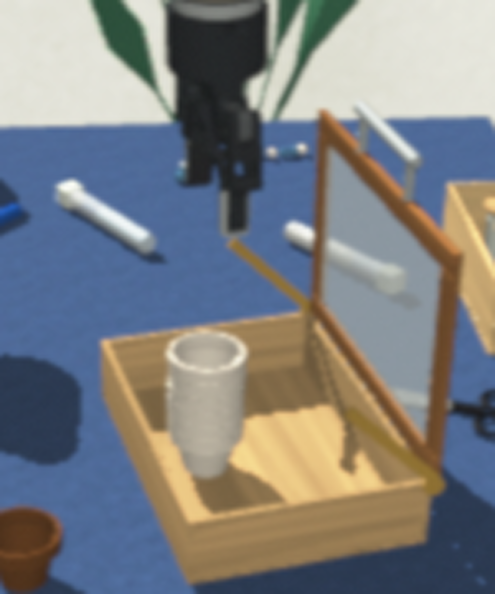

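All five cups are nested: the stack's rim is at 120 mm against 121 expected, coaxial within about 3 mm. Next I turn back to the tray's yaw above everything and regrip the handle.

servo_tool --pt "0 0 -0.1428 0 0 -25 -1" --pt "0 0 -0.1428 0 0 -25 -1" --pt "0 0 -0.1428 0 0 -25 -1" --pt "0 0 -0.1428 0 0 -25 -1" --pt "0 0 -0.1428 0 0 -25 0.3" --pt "0 0 -0.1428 0 0 0 0.3" --pt "0 0 -0.1428 0 0 0 0.3" --pt "0 0 -0.1428 0 0 0 0.3" --pt "0 0 -0.1428 0 0 0 0.3" --pt "0 0 -0.1428 0 0 0 0.3" --pt "0 0 -0.1428 0 0 0 0.3" --pt "0 0 0 0 0 0 0.3"

```text
time_s: 49.35
position: [0.54, 0.0147, 0.3503]
eef_rot: [-180.0, 0.1, 12.1]
contact_force: [-0.3, -0.6, 0.0]
finger_gap: 0.0297
```

```bash
cat > hd.py <<'E'
from h import *
o=np.array([0.6792,0.0414]);c,s=np.cos(np.radians(12.1)),np.sin(np.radians(12.1))
for n in('top','side'):
    P=cloud(eyes.grab_frame(n)).reshape(-1,3); P=P[~np.isnan(P[:,0])]; q=(P[:,:2]-o)@np.array([[c,-s],[s,c]])
    k=(abs(q[:,0])<.04)&(abs(q[:,1])<.07)&(P[:,2]>.28)&(P[:,2]<.32)
    print(n,'handle n',k.sum(), 'mean xyz',np.round(P[k].mean(0),4),'local',np.round(q[k].mean(0),4),'ymm',np.round([q[k,1].min(),q[k,1].max()],3),'z97',np.percentile(P[k][:,2],97).round(3) if k.sum() else None)
    k=(q[:,0]<.05)&(q[:,0]>-.05)&(abs(q[:,1])<.1)&(P[:,2]>.09)&(P[:,2]<.25)
    a=np.polyfit(P[k][:,2],q[k,0],1); print(' panel slope deg from vertical',np.degrees(np.arctan(a[0])).round(2),k.sum())
E
python3 hd.py; python3 -c "
from h import *
to(.6787,.0450,.32)"
```

```text
t 49.4 pos [0.5401 0.0147 0.3504] rot [-1.80e+02  1.00e-01  1.19e+01] gap 0.0298 F [ 0.2 -0.4 -0.1] shift mm [141.9  -1.   30.2]hd.py:6: RuntimeWarning: Mean of empty slice.
  print(n,'handle n',k.sum(), 'mean xyz',np.round(P[k].mean(0),4),'local',np.round(q[k].mean(0),4),'ymm',np.round([q[k,1].min(),q[k,1].max()],3),'z97',np.percentile(P[k][:,2],97).round(3) if k.sum() else None)
  ret = um.true_divide(
Traceback (most recent call last):
  File "hd.py", line 6, in <module>
    print(n,'handle n',k.sum(), 'mean xyz',np.round(P[k].mean(0),4),'local',np.round(q[k].mean(0),4),'ymm',np.round([q[k,1].min(),q[k,1].max()],3),'z97',np.percentile(P[k][:,2],97).round(3) if k.sum() else None)
                                                                                                                     ~~~~~~~~~~^^
ValueError: zero-size array to reduction operation minimum which has no identity
```

```bash
sed -i "s/('top','side')/('side',)/" hd.py; python3 hd.py
```

```text
side handle n 147 mean xyz [0.6802 0.0359 0.2975] local [-0.0002 -0.0056] ymm [-0.061  0.06 ] z97 0.303
 panel slope deg from vertical -1.48 1557
```

servo_tool --pt "0 0 0 20 0 0 0.3" --pt "0 0 0 25 0 0 0.3" --pt "0 0 0 25 0 0 0.3" --pt "0 0 0 25 0 0 0.3" --pt "0 0 0 25 0 0 0.3" --pt "0 0 0 15 0 0 0.3" --pt "0 0 0 6.5 0 0 0.3" --pt "0 0 0 0 0 0 0.3" --pt "0 0 0 0 0 0 0.3" --pt "0 0 0 0 0 0 0.3"

```text
time_s: 50.45
position: [0.6783, 0.0441, 0.3516]
eef_rot: [180.0, -0.0, 12.1]
contact_force: [-0.3, 0.5, 0.4]
finger_gap: 0.0301
```

```bash
python3 -c "
from h import *
to(.6787,.0450,.279)
save(eyes.grab_frame('side'),'side22.png',(250,60,400,200),4)"
```

```text
t 50.5 pos [0.6783 0.0441 0.3516] rot [180.   -0.   12.1] gap 0.0301 F [-0.3  0.5  0.4] shift mm [ 0.6 -0.8 72.6]
```

View pics/side22.png

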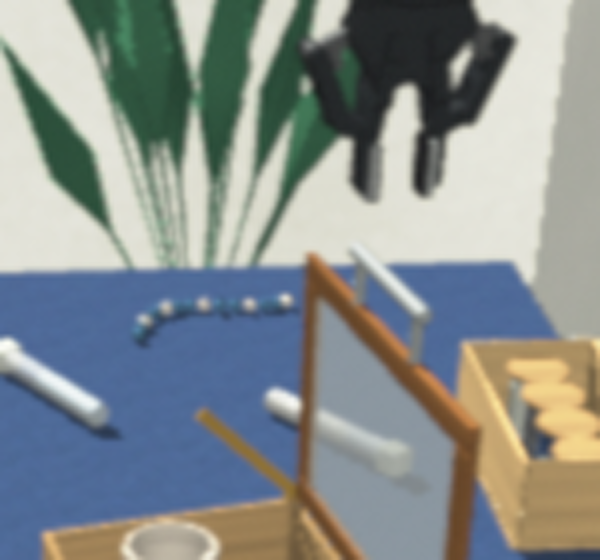

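The fingers are centred above the handle bar (side crop: bar at about (390,285), fingers at 365 and 430). Descending and gripping.

servo_tool --pt "0 0 0 0.5 0 25 0.3" --pt "0 0 0 0 0 20 0.3" --pt "0 0 0 0 0 15 0.3" --pt "0 0 0 0 0 10 0.3" --pt "0 0 0 0 0 0 0.3" --pt "0 0 0 0 0 0 1" --pt "0 0 0 0 0 0 1" --pt "0 0 0 0 0 0 1" --pt "0 0 0 0 0 0 1" --pt "0 0 0 0 0 0 1" --newtons 60

```text
time_s: 51.5
position: [0.6798, 0.0443, 0.2826]
eef_rot: [180.0, -0.1, 12.1]
contact_force: [-0.8, 0.1, 3.8]
finger_gap: 0.0085
```

```bash
python3 -c "
from h import *
s=r.read_state();to(.6787,.0450,.279)
c,q=np.cos(np.radians(12.1)),np.sin(np.radians(12.1))
th=np.radians([88.3,85,80,75,70,65,60,55,50,45])
X=-0.235*np.cos(th)+.004*np.sin(th);Z=0.235*np.sin(th)+.004*np.cos(th)
print(np.round(np.c_[np.diff(X),-np.diff(Z)]*1000,1).tolist())"
```

```text
t 51.5 pos [0.6798 0.0443 0.2826] rot [ 1.80e+02 -1.00e-01  1.21e+01] gap 0.0085 F [-0.8  0.1  3.8] shift mm [-0.9 -1.   3.6]
[[-13.5, 0.6], [-20.4, 2.3], [-20.1, 4.1], [-19.7, 5.8], [-19.1, 7.5], [-18.3, 9.2], [-17.5, 10.7], [-16.5, 12.2], [-15.4, 13.6]]
```

servo_tool --pt "0 0 0 -13.5 0 0.6 1" --pt "0 0 0 -20.4 0 2.3 1" --pt "0 0 0 -20.1 0 4.1 1" --pt "0 0 0 -19.7 0 5.8 1" --pt "0 0 0 0 0 0 1"

```text
time_s: 52.0
position: [0.6063, 0.0286, 0.2706]
eef_rot: [179.9, -0.1, 12.1]
contact_force: [-4.0, 0.0, 5.5]
finger_gap: 0.0086
```

servo_tool --pt "0 0 0 -19.1 0 7.5 1" --pt "0 0 0 -18.3 0 9.2 1" --pt "0 0 0 -17.5 0 10.7 1" --pt "0 0 0 -16.5 0 12.2 1" --pt "0 0 0 -12 0 10 1" --pt "0 0 0 0 0 0 1" --pt "0 0 0 0 0 0 1"

```text
time_s: 52.7
position: [0.5249, 0.0112, 0.2195]
eef_rot: [180.0, 0.1, 12.1]
contact_force: [-5.5, -1.2, 6.0]
finger_gap: 0.0082
```

```bash
cat > ang.py <<'E'
from h import *
o=np.array([0.6792,0.0414]);c,s=np.cos(np.radians(12.1)),np.sin(np.radians(12.1))
f=eyes.grab_frame('side')
P=cloud(f).reshape(-1,3); P=P[~np.isnan(P[:,0])]; q=(P[:,:2]-o)@np.array([[c,-s],[s,c]])
k=(q[:,0]<-.015)&(q[:,0]>-.15)&(abs(q[:,1])<.13)&(P[:,2]>.0605-q[:,0]*.5)&(P[:,2]<.26)
x,z=q[k,0],P[k][:,2]; w=np.ones(len(x),bool)
for _ in range(10):
    a=np.polyfit(x[w],z[w],1); w=abs(z-np.polyval(a,x))<.006
print('lid angle deg',np.degrees(np.arctan(-a[0])).round(2),'icpt at hinge',a[1].round(4),w.sum(),len(x))
ring('side',(0.5405,0.0137),0.121,rr=.04,f=f)
to(.5,.0,.2)
E
python3 ang.py; python3 -c "
from h import *
save(eyes.grab_frame('side'),'side23.png',(230,80,400,260),3.3)"
```

```text
lid angle deg 46.69 icpt at hinge 0.0732 701 787
side ring n 143 fit [0.5414 0.0125] enc [0.5378 0.0127] 0.0358 z [0.115 0.12  0.124]
t 52.8 pos [0.525  0.0112 0.2196] rot [-1.80e+02  1.00e-01  1.21e+01] gap 0.0087 F [-5.9 -0.4  5.5] shift mm [-26.7   5.8  19.7]
```

View pics/side23.png

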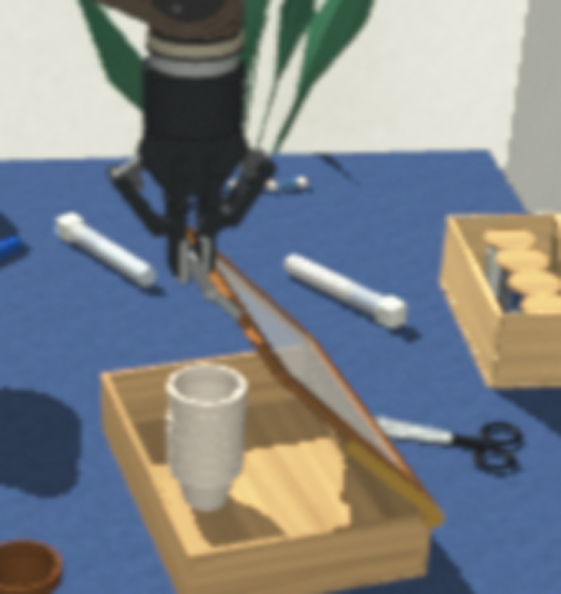

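servo_tool --pt "0 0 0 -4.5 0 4 1" --pt "0 0 0 0 0 0 1" --pt "0 0 0 0 0 0 1" --pt "0 0 0 0 0 0 0.4" --pt "0 0 0 0 0 0 0.4" --pt "0 0 0 0 0 0 0.4" --pt "0 0 0 0 0 0 0.4"

```text
time_s: 53.5
position: [0.5213, 0.0105, 0.2144]
eef_rot: [-180.0, 0.0, 12.1]
contact_force: [-0.4, -0.2, 0.5]
finger_gap: 0.0256
```

```bash
python3 ang.py
```

```text
lid angle deg 45.84 icpt at hinge 0.0727 793 927
side ring n 142 fit [0.5415 0.0128] enc [0.5409 0.0127] 0.0347 z [0.116 0.12  0.123]
t 53.5 pos [0.5213 0.0105 0.2145] rot [-180.     0.    12.1] gap 0.0256 F [0.6 0.2 0.7] shift mm [-23.    5.8  14.5]
```

The lid is at about 45.8° and the grip is open with no contact. Lifting straight up and moving clear.

servo_tool --pt "0 0 0 0 0 -10 0.4" --pt "0 0 0 0 0 -15 0.4" --pt "0 0 0 0 0 -25 0.4" --pt "0 0 0 0 0 -30 0.4" --pt "0 0 0 0 0 -30 0.4" --pt "0 0 0 -20 30 0 0.4" --pt "0 0 0 -20 45 0 0.4" --pt "0 0 0 -20 45 0 0.4" --pt "0 0 0 -10 45 0 0.4" --pt "0 0 0 0 45 0 0.4" --pt "0 0 0 0 45 0 0.4" --pt "0 0 0 0 0 0 0.4"

```text
time_s: 54.75
position: [0.5065, -0.2583, 0.3258]
eef_rot: [179.9, -0.0, 11.8]
contact_force: [0.6, 0.5, -0.5]
finger_gap: 0.0258
```

```bash
python3 ang.py; python3 -c "
from h import *
save(eyes.grab_frame('side'),'side24.png');save(eyes.grab_frame('top'),'top24.png')
print(cups('top') is None)"
```

```text
lid angle deg 45.71 icpt at hinge 0.073 703 744
side ring n 136 fit [0.5415 0.013 ] enc [0.5396 0.0148] 0.035 z [0.116 0.12  0.123]
t 54.8 pos [ 0.5064 -0.2559  0.3258] rot [180.   -0.   11.9] gap 0.0255 F [-0.1  0.8 -0.5] shift mm [  46.4 -251.8  125.7]
top (252, 190, 279, 216) c0.81 ctr [0.5186 0.0159] r 0.0346 fit [0.5278 0.0154] top 0.237 rgb [195 177 163]
top (430, 187, 450, 208) c0.72 ctr [ 0.4388 -0.2715] r 0.0192 fit [ 0.4388 -0.2715] top 0.623 rgb [ 90 114 103]
top (207, 147, 320, 209) c0.50 ctr [0.518  0.0083] r 0.0593 fit [0.5182 0.0081] top 0.233 rgb [178 167 156]
top (413, 290, 436, 305) c0.40 ctr [ 0.278 -0.427] r 0.0195 fit [ 0.278 -0.427] top 0.052 rgb [254 254 250]
False
```

View pics/side24.png

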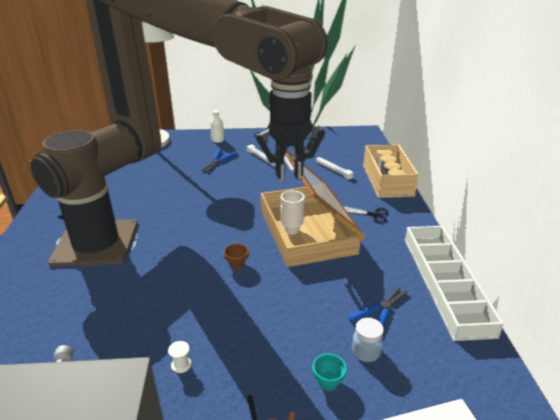

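View pics/top24.png

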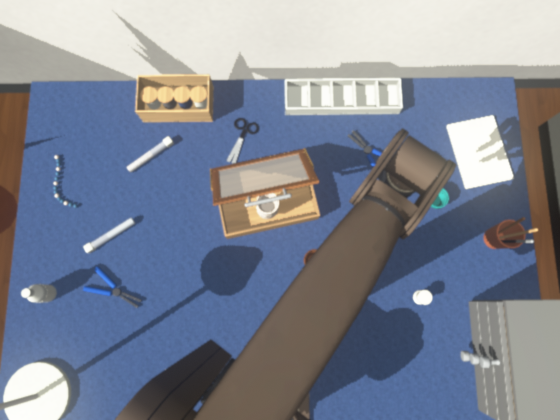

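The side view shows the stack standing at (292,210) under the half-shut lid. There are no white cups left on the table, and the other things look to be where they were. The arm is clear.

```bash
python3 -c "
from h import *
print(r.close_job())"
```

```text
the job is handed in; nothing more can be done
None
```

The job is done and handed in at about 55 s; no verdict was reported. I folded the lid upright, nested all five white cups on the base cup, then folded the lid to 45° and let go.

**Last checks**
- **Lid:** measured at 45.7° after release.
- **Stack:** the top rim is at 120 mm against 121 mm expected. The top cup's axis is about 3 mm from where the base cup's was measured.
- **Table:** no white cups remain. The other things, and the brown and turquoise look-alikes, look to be where they were by eye. I did not measure their shifts.
- **Arm:** clear of everything, contact force about 0 N.

**What went wrong or disagreed**
- **Lifting the lid:** one row had the lift in the wrong column, which pushed the handle sideways with 44 N. I undid it and the handle held.
- **First cup:** I gripped it too low, so the fingertips landed on the base cup's rim with 33 N. I backed off and let it drop the last few millimetres into its seat, then gripped the other four cups higher.
- **Cameras:** the two disagreed by about 4 mm in x, so I used their mean. After release, only the side camera gave the lid angle and stack height.

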